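Stow the sample cassettes and latch the case for sea

ROBOT

A 6-joint arm with a two-finger parallel gripper is mounted at the origin on the work surface. World frame = base frame: x ahead of the robot, y to its left, z up, the work surface at z = 0. Lengths are in m, angles in rad, forces in N, time in s.
With the tool pointing down it reaches from about 0.275 to 0.725 m from the base axis. Payload 5.6 kg.
Tool frame: the origin (TCP) lies at the very end of the fingers, on their centre line; the grasp point (between the pads) lies 19 mm behind it; z points along the fingers, y is the direction in which the jaws open and shut (so a half turn about z gives the same grasp; the last joint's range is limited). The gripper opens to 85 mm and grips with 20 to 120 N. Pads are 22 mm wide; open, the fingers measure 114 mm over their backs; the gripper's body (76 mm by 85 mm) begins 54 mm behind the grasp point. The pads swing forward as they close: fully open they stand 13 mm farther back than shut.
Start: joints at [1.598, 0.255, 0.108, 0, -1.424, -0.285], TCP at [0.14, 0.532, 0.231] pointing down, gripper open.
Joint ranges: [-2.95, 2.95], [-1.21, 1.97], [-1.09, 1.5], [-2.87, 1.71], [-2.94, -0.07], [-3.05, 3.05]. Speed limits (rad/s): [2.57, 2.57, 3.14, 3.14, 3.14, 3.14].

INTERFACE

Orientations are given as a rotation vector (axis times angle).
In Python, from bench import * gives the robot as it stands.
- The arm moves only by the tool drive_tool, never from a script. Its argument "plan" is a list of rows, each a list of 7 numbers: the opening, from 0 (shut) to 1 (fully open), then the shift along the tool's x, y, z in mm, then the turn, a rotation vector about the tool's x, y, z in rad. A call has exactly 8 rows; each row is the pose to reach, as a shift and turn from the pose commanded when the call began, along the tool's axes at that moment; what a row does not reach only later rows make up. A row lasts 1/12 s, in which the tool goes at most 41.7 mm and 7.16 degrees, less where a joint would pass 70% of its speed; a pose out of reach is approached as far as the arm can. A call with a gripper value outside its range is refused whole. The fingers move at their own pace and stop on an object; "grip_force" is the grip in N (left out, the last holds). Time passes only in rows, so rows that repeat a pose let the fingers close, or fill a call up. It gives the time, the measured TCP pose, the force and the opening at its end, in the units of the state.
- sense(): the state, without advancing time (a new reading comes with each control period).
- grab_frame(name): name is "scene" or "top" or "wrist"; returns (picture, depth): 420x560x3 uint8, blue, green, red; 420x560 float32, m along the optical axis (not along the pixel's ray), 0 where there is no reading.
- camera_params(name): a dict with "fx", "fy", "cx", "cy" (pixels), "R" (3x3) and "t" (3): a world point X has camera coordinates R X + t; the wrist camera has in their place "T_tool_cam" (4x4, takes a point from camera to tool coordinates, whose origin is the TCP and whose axes are the flange's). Camera axes: x right, y down, z forward; pixel columns grow to the right and rows downward; lengths in m; the calibration is good to about 2 mm. A picture is of the moment at which its call begins: read the wrist's pose just before it. camera_params takes no time and is no camera call.
- finish_job(): hands the job in, once; it reports no verdict.
The state is a dict: "time": time; "joint_positions": joint angles; "dq": joint speeds; "joint_efforts": joint torques, N m; "eef_pos": TCP position; "tool_rot": TCP orientation; "wrist_force": force on the tool from outside, world axes, zero at the start; "wrist_torque": the same for the moment, N m; "opening": finger opening in m.
Only numpy, scipy, OpenCV 4.12 (cv2) and the standard library are available. Lean on these libraries where they do the work, as an engineer would, in place of code of your own. Each camera call takes 0.05 s, during which the arm holds its last target. There are 200 camera calls.

TASK

Stow the sample cassettes for sea: put every cassette, those in the stack and those lying on the bench, into the well of the aluminium case, and set the metal spacer plates aside as one squared-up flat pile in the middle of the black rubber mat. Only when all the cassettes are in, slide the cover shut, then, with the latch lever thrown back, hook the loop down behind the keeper on the cover, and only then swing the lever down past centre until it lies flat and the cover is clamped. Leave the tumbler and the label printer where they are.

Things in the scene. Friction and masses are not known exactly. Their poses are not given: they have to be found in the camera images.
- case: Fixed aluminium case. Origin: on the bench under the well's centre; +y: the way the cover opens. Well inside 104 (x) by 196 (y), floor 6 mm up, walls 6 thick; long walls and corner posts 60 high (the rim), end walls 38; takes two layers of cassettes lying along x at y=-38 and +38. Runway for the open cover to y=324, 120 wide. Latch plinth x +-35, y -186 to -130, 45 high, hinge cheeks to 88.
- mat: Black rubber mat, 130 (x) by 84 (y) by 3 mm, fixed flat on the bench. Origin: centre of its underside.
- plate1: Bare aluminium spacer plate, 110 (x) by 64 (y) by 8 mm, 130 g. Origin: centre of its underside. At the start it lies on the bench as the foot of the stack, cassette1 on it.
- plate2: Bare aluminium spacer plate, 110 (x) by 64 (y) by 8 mm, 130 g. Origin: centre of its underside. At the start it lies on cassette1 in the stack.
- cassette1: Flat closed plastic sample box, dark blue with white lid, 80 (x) by 40 (y) by 22 mm, about 70 g. Origin: centre of its underside. At the start in the stack, on plate1, under plate2.
- cassette2: Flat closed plastic sample box, dark blue with white lid, 80 (x) by 40 (y) by 22 mm, about 70 g. Origin: centre of its underside. At the start on top of the stack, on plate2; may be absent.
- cassette3: Flat closed plastic sample box, dark blue with white lid, 80 (x) by 40 (y) by 22 mm, about 70 g. Origin: centre of its underside. At the start on the bench by itself; may be absent; may be knocked aside.
- cassette4: Flat closed plastic sample box, dark blue with white lid, 80 (x) by 40 (y) by 22 mm, about 70 g. Origin: centre of its underside. At the start on the bench by itself; may be absent; may be knocked aside.
- cover (a joint): Sliding cover of the case, m: 0 fully home, about 0.21 open; slides along the case's y with 2.5 N friction and stays where left. Underside at 60 mm, top at 66 mm above the bench. At 0.005 its leading edge (-y) meets sprung gasket pads (5 N per mm): pushed up to that it is shut, and the latch draws it the last 5 mm.
- cover_grip (a point): Middle of the black grip rib on the cover: 14 mm thick (case y), 60 mm long (case x), from 66 to 88 mm above the bench; point at 77 mm.
- keeper (a point): Middle of the keeper's catch face, which looks to case +y; axes as the case. The keeper is a steel hook on the cover's leading edge, 24 mm wide (case x), 7 thick, 66 to 84 mm above the bench, its top lip overhanging 6 mm to +y. The loop's bar must lie behind this face (at +y), down on a saddle whose top is at 70 mm: bar centre then at 74 mm.
- lever (a joint): Latch lever, rad: 0 flat, pointing to case -y (clamped, at its stop), 1.57 upright, 1.75 thrown fully back (stop). Hinge axis along case x. Dead centre 0.25; below that the loop's pull holds it shut. Friction 0.08 N m: it stays where left when unloaded. Clamping takes about 10 N at the tip. The loop reaches over the keeper only with the lever beyond about 1.4.
- lever_hinge (a point): Centre of the lever's hinge, 74 mm above the bench, fixed to the case.
- lever_tip (a point): Point near the end of the lever, 77 mm from its hinge. The lever is a black bar 22 mm wide (case x), 8 mm thick, reaching 89 mm from the hinge; it can be pinched across its width.
- loop_hinge (a point): Where the loop is hinged to the lever, 22 mm from the lever's hinge (on the lever's handle side, 0.25 rad below the lever's line when flat). The loop turns there about the case's x axis, with a little friction: within about 0.8 rad of upright it stays and swings along with the lever, lower it sinks by its weight (80 g).
- loop_bar (a point): Middle of the loop's cross bar (8 mm thick, 76 mm long along case x), 97.5 mm from the loop's hinge. The loop's two side arms run 34.5 mm either side of its middle.
- loop_tab (a point): Finger tab of the loop, 17 mm beyond the bar and 7 mm to its upper side: 24 mm wide (case x), with an upturned lip 18 mm high at its end; it can be pinched across its width from above.
- tumbler: Dark green drinking tumbler, 84 mm wide, 135 mm tall, standing on the bench; leave alone. Origin: centre of its underside.
- labeller: Blue hand-held label printer, about 190 by 75 by 35 mm, lying on the bench; leave alone. Origin: underside of its wide end.
Mind the look-alikes: they are no part of the job. What is shaped like the cassette2 but orange is not meant.

How it is judged:
On the way, in this order (a step that is already met when the one before it is completed fails the run):
1. all the cassettes are in the well of the case, below the rim, the cover still open (x of cassette1 in the frame of case between -0.05 and 0.05 m and y of cassette1 in the frame of case between -0.095 and 0.095 m and z of cassette1 in the frame of case between 0 and 0.05 m and x of cassette2 in the frame of case between -0.05 and 0.05 m and y of cassette2 in the frame of case between -0.095 and 0.095 m and z of cassette2 in the frame of case between 0 and 0.05 m and x of cassette3 in the frame of case between -0.05 and 0.05 m and y of cassette3 in the frame of case between -0.095 and 0.095 m and z of cassette3 in the frame of case between 0 and 0.05 m and x of cassette4 in the frame of case between -0.05 and 0.05 m and y of cassette4 in the frame of case between -0.095 and 0.095 m and z of cassette4 in the frame of case between 0 and 0.05 m and value of joint cover above 0.1 m), for 0.2 s.
2. the cover is slid shut, within 10 mm of fully home (x of cassette1 in the frame of case between -0.05 and 0.05 m and y of cassette1 in the frame of case between -0.095 and 0.095 m and z of cassette1 in the frame of case between 0 and 0.05 m and x of cassette2 in the frame of case between -0.05 and 0.05 m and y of cassette2 in the frame of case between -0.095 and 0.095 m and z of cassette2 in the frame of case between 0 and 0.05 m and x of cassette3 in the frame of case between -0.05 and 0.05 m and y of cassette3 in the frame of case between -0.095 and 0.095 m and z of cassette3 in the frame of case between 0 and 0.05 m and x of cassette4 in the frame of case between -0.05 and 0.05 m and y of cassette4 in the frame of case between -0.095 and 0.095 m and z of cassette4 in the frame of case between 0 and 0.05 m and value of joint cover below 0.01 m), for 0.2 s.
3. the loop's bar lies down behind the keeper while the lever is still open (y of loop_bar in the frame of keeper between 0.001 and 0.022 m and z of loop_bar in the frame of keeper between -0.01 and 0.006 m and value of joint cover below 0.012 m and value of joint lever above 1 rad), for 0.2 s.
4. the lever is past centre, flat, the loop still hooked (y of loop_bar in the frame of keeper between 0.001 and 0.022 m and z of loop_bar in the frame of keeper between -0.01 and 0.006 m and value of joint lever below 0.15 rad and value of joint cover below 0.004 m), for 0.2 s.
At the end, for the whole second after the job is handed in: all cassettes in the well below the rim; both plates flat in one pile, centres within 35 mm of the mat's and 25 mm, 0.35 rad of each other; cover within 4 mm of home; bar behind the keeper; lever within 0.15 rad of flat; tumbler and label printer within 30 mm of their starts (all of step 4 and x of cassette1 in the frame of case between -0.05 and 0.05 m and y of cassette1 in the frame of case between -0.095 and 0.095 m and z of cassette1 in the frame of case between 0 and 0.05 m and x of cassette2 in the frame of case between -0.05 and 0.05 m and y of cassette2 in the frame of case between -0.095 and 0.095 m and z of cassette2 in the frame of case between 0 and 0.05 m and x of cassette3 in the frame of case between -0.05 and 0.05 m and y of cassette3 in the frame of case between -0.095 and 0.095 m and z of cassette3 in the frame of case between 0 and 0.05 m and x of cassette4 in the frame of case between -0.05 and 0.05 m and y of cassette4 in the frame of case between -0.095 and 0.095 m and z of cassette4 in the frame of case between 0 and 0.05 m and horizontal distance between each of plate1, plate2 and mat below 0.035 m and angle between each of plate1, plate2's own z axis and vertical below 0.1 rad and height (world z) of each of plate1, plate2 below 0.016 m and linear speed of each of plate1, plate2 below 0.02 m/s and horizontal distance between plate1 and plate2 below 0.025 m and angle between the x axis of plate1 and the x axis of plate2, either way round below 0.35 rad and distance of each of tumbler, labeller from where it was at the start of the episode below 0.03 m); the robot touches nothing.
It fails at once if a bystander (tumbler, label printer) is shoved 30 mm or more (distance of any of tumbler, labeller from where it was at the start of the episode above 0.03 m).
Of cassette2, cassette3, cassette4 only 1 to 3 are there at a start; the rules pass over those that are not, and their reading is None.
At some moment in a run one of cassette3, cassette4 may be knocked a few centimetres aside while the robot is not near it.
It also fails if it takes over 210 s, if anything falls off the work surface, if the arm or the gripper's body presses on something with over 40 N, if the wrist force passes 120 N, or if a joint passes its speed limit or range.

## Working session

There is one attempt and no reset: what is moved stays moved. The work goes in short steps, Python scripts to look and compute and a tool call to move; the robot and the scene stay as the last step left them, time stands still between calls to the robot, and variables do not carry over. Pictures are saved under pics/ and viewed, about 12 in all and at most 16, crops included, and the job is handed in when it is done.

Besides the shell and the picture viewer there is one more tool, called after "Request:" by a JSON object that holds its "api" and its "payload". drive_tool: Moves the arm, as the interface text tells. Its arguments: {"type":"object","properties":{"plan":{"type":"array","items":{"type":"array","items":{"type":"number"}}},"grip_force":{"type":"number"}},"required":["plan"]}

```bash
ls; mkdir -p pics; python3 - <<'E'
from bench import *
import cv2,numpy as np
s=sense();print(s)
for n in("scene","top","wrist"):
    p=camera_params(n);print(n,p)
    im,d=grab_frame(n);cv2.imwrite(f"pics/{n}0.png",im);np.save(f"pics/{n}0.npy",d)
E
```

```text
pics
{'time': 0.0, 'joint_positions': array([ 1.59757964e+00,  2.55726912e-01,  1.06976053e-01, -4.83587066e-04,
       -1.42387477e+00, -2.84601391e-01]), 'dq': array([ 0.00044989,  0.00053623,  0.00089907, -0.00030443, -0.00104225,
        0.00051278]), 'joint_efforts': array([ 1.32139844e-04, -3.86627305e+01,  2.37932307e+01,  5.36499292e+00,
       -6.24039414e-03, -1.00846128e-05]), 'eef_pos': array([0.14004732, 0.53135197, 0.23039375]), 'tool_rot': array([ 3.11364589e+00, -4.03728033e-01, -2.96495898e-04]), 'wrist_force': array([ 0.56957642,  0.24734353, -0.32916784]), 'wrist_torque': array([-0.03481122, -0.05885212, -0.01409936]), 'opening': 0.08527368640577045}
scene {'fx': 445.786169373313, 'fy': 445.786169373313, 'cx': 276.3372518805102, 'cy': 213.38760571509633, 'R': array([[-0.54688271,  0.83699963,  0.01873291],
       [ 0.54833281,  0.37500129, -0.74746583],
       [-0.63265348, -0.39850427, -0.66403608]]), 't': array([ 0.24229964, -0.20764098,  1.6001291 ])}
top {'fx': 490.5418233248678, 'fy': 490.5418233248678, 'cx': 270.78292030664284, 'cy': 209.64922028780535, 'R': array([[ 0.02404971, -0.9992044 ,  0.03181483],
       [-0.99025657, -0.02817653, -0.13637455],
       [ 0.13716248, -0.02822507, -0.99014635]]), 't': array([2.76596407e-04, 4.75045747e-01, 1.33845543e+00])}
wrist {'fx': 297.4768789838192, 'fy': 297.4768789838192, 'cx': 279.0877240788766, 'cy': 207.22631195752078, 'T_tool_cam': array([[ 4.51354728e-04, -9.62890594e-01, -2.69891644e-01,
         6.80481541e-02],
       [ 9.99999815e-01,  3.24788915e-04,  5.13607798e-04,
        -3.18933626e-04],
       [-4.06890304e-04, -2.69891826e-01,  9.62890563e-01,
        -1.42036269e-01],
       [ 0.00000000e+00,  0.00000000e+00,  0.00000000e+00,
         1.00000000e+00]])}
```

View pics/top0.png

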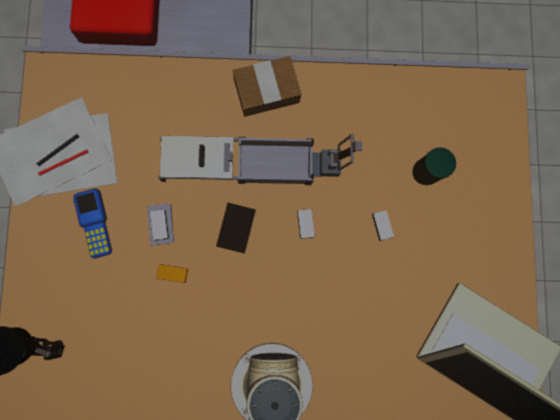

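View pics/scene0.png

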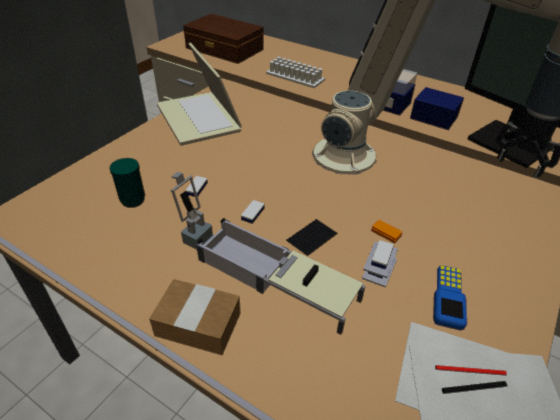

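Top view: the case runs along world y, with its cover open to the left (rib at 202,155) and the latch at the right (345,150). The stack is at (160,224), the mat at (236,228), and the loose cassettes at (306,224) and (384,225). The orange decoy is at (172,273), the tumbler at (440,163) and the printer at (92,223). The scene view agrees, and shows the lever and loop standing up.

```bash
cat > h.py <<'E'
from bench import *
import cv2,numpy as np
from scipy.spatial.transform import Rotation as Rn
def cloud(name,im=None,d=None):
    """picture, depth, world XYZ per pixel"""
    s=sense()
    if im is None: im,d=grab_frame(name)
    p=camera_params(name)
    v,u=np.mgrid[:420,:560]
    c=np.stack([(u-p['cx'])/p['fx']*d,(v-p['cy'])/p['fy']*d,d],-1)
    if name=='wrist':
        T=p['T_tool_cam'];c=c@T[:3,:3].T+T[:3,3]
        w=c@Rn.from_rotvec(s['tool_rot']).as_matrix().T+s['eef_pos']
    else: w=(c-p['t'])@p['R']
    w[d==0]=np.nan
    return im,d,w
def ray(name,uv,z):
    p=camera_params(name);s=sense()
    c=np.array([(uv[0]-p['cx'])/p['fx'],(uv[1]-p['cy'])/p['fy'],1.])
    if name=='wrist':
        T=p['T_tool_cam'];R=Rn.from_rotvec(s['tool_rot']).as_matrix()
        o=R@T[:3,3]+s['eef_pos'];r=R@T[:3,:3]@c
    else: o=-p['R'].T@p['t'];r=p['R'].T@c
    return o+r*(z-o[2])/r[2]
def rect(P):
    """min area rect of world xy points: centre mm, long,short mm, angle of long axis deg"""
    (c,(a,b),t)=cv2.minAreaRect((P[:,:2]*1000).astype(np.float32))
    if a<b:a,b,t=b,a,t+90
    return np.round(c,1),round(a,1),round(b,1),round((t+90)%180-90,1)
def blobs(m,w,name=None,z=None,amin=60):
    n,l,st,ce=cv2.connectedComponentsWithStats(m.astype(np.uint8))
    for i in range(1,n):
        if st[i,4]<amin: continue
        k=l==i
        if z is None: P=w[k]
        else: P=np.array([ray(name,(x,y),z) for y,x in np.argwhere(k)])
        P=P[~np.isnan(P).any(1)]
        print(np.round(ce[i]),st[i,4],'z',np.round(np.nanmedian(w[k][:,2])*1000,1),rect(P))
def go(x,y,z,yaw=None,R=None):
    """shift in tool mm and turn rotvec to TCP target (world m); yaw: direction (deg) of tool y axis, tool down"""
    s=sense();R0=Rn.from_rotvec(s['tool_rot'])
    if R is None:
        a=np.radians(yaw);best=None
        for k in(0,np.pi):
            ty=np.array([np.cos(a+k),np.sin(a+k),0]);tz=np.array([0,0,-1.]);tx=np.cross(ty,tz)
            q=R0.inv()*Rn.from_matrix(np.stack([tx,ty,tz],1))
            if best is None or q.magnitude()<best.magnitude():best=q
    else: best=R0.inv()*R
    dd=R0.inv().apply(np.array([x,y,z])-s['eef_pos'])*1000
    print('t%.2f'%s['time'],'shift',np.round(dd,1),'turn',np.round(best.as_rotvec(),3),'q6 %.2f'%s['joint_positions'][5])
E
python3 - <<'E'
from h import *
im=cv2.imread('pics/top0.png');d=np.load('pics/top0.npy')
im,d,w=cloud('top',im,d)
b,g,r=[im[...,i].astype(int) for i in range(3)]
roi=np.zeros(im.shape[:2],bool);roi[120:290,130:470]=1
x,y,z=w[...,0],w[...,1],w[...,2]
print('white');blobs(roi&(b>150)&(r>150)&(abs(r-b)<50),w)
print('mat');blobs(roi&(im.max(2)<50),w)
print('stackplate');m=roi&(z>.03)&(z<.045);m[:190]=0;m[:,200:]=0;blobs(m,w)
print('rimz');m=(z>.054)&(z<.0635)&roi&(y>-.2);m[195:]=0;blobs(m,w)
print('cover');m=(z>.0635)&(z<.071)&roi;m[195:]=0;blobs(m,w)
print('high');m=(z>.072)&roi;m[195:]=0;m[:,400:]=0;blobs(m,w,amin=10)
for uv in((160,224),(306,224),(236,228),(275,160),(180,160),(200,270)):print(uv,np.round(w[uv[1],uv[0]]*1000,1))
m=(z>.03)&roi&(y<-.08);m[195:]=0;m[:,400:]=0
print(np.round(w[m]*1000)[::12].astype(int).tolist())
E
```

```text
white
mat
[277. 143.] 234 z 31.6 (array([667.3,   1.3]), 196.9, 11.8, 87.7)
[201. 156.] 83 z 85.6 (array([611.2, 205.9]), 55.5, 9.0, 2.9)
[343. 154.] 92 z 131.4 (array([ 616.4, -171.3]), 27.1, 23.6, 69.0)
[434. 166.] 1038 z 132.0 (array([ 599.1, -428.2]), 80.1, 79.5, -7.2)
[325. 169.] 86 z 27.4 (array([ 600., -136.]), 78.0, 38.5, 40.6)
[276. 181.] 162 z 29.1 (array([556.1,   3.4]), 202.5, 5.8, -89.3)
[236. 228.] 1230 z 1.9 (array([425.4, 110.6]), 125.6, 79.3, -12.2)
stackplate
[161. 223.] 483 z 37.2 (array([426.9, 318.4]), 110.2, 65.1, 8.5)
rimz
[270. 139.] 199 z 58.5 (array([666.8,  20.3]), 228.7, 18.2, -88.9)
[175. 149.] 70 z 61.9 (array([635.8, 284. ]), 45.2, 36.0, -45.0)
[245. 175.] 374 z 59.7 (array([585. ,  58.6]), 315.4, 62.3, -89.8)
[187. 172.] 107 z 61.5 (array([573.2, 245.2]), 60.5, 40.6, 85.8)
cover
[196. 156.] 1809 z 65.9 (array([612.5, 223.1]), 197.4, 116.5, -88.8)
high
[344. 152.] 554 z 137.0 (array([ 617.2, -173.4]), 75.9, 61.0, 0.5)
[201. 155.] 123 z 85.5 (array([613.3, 207.9]), 60.8, 14.2, -0.4)
[229. 155.] 47 z 82.1 (array([617.1, 132.2]), 31.0, 13.1, 8.8)
(160, 224
[... 932 characters left out ...]
146], [628, -139, 43], [613, -163, 108], [625, -94, 39], [615, -147, 83], [591, -180, 188], [623, -140, 41], [607, -163, 108], [619, -134, 43], [606, -159, 99], [617, -128, 41], [606, -155, 89], [615, -93, 30], [604, -144, 86], [581, -178, 183], [611, -140, 42], [600, -168, 90], [608, -134, 41], [599, -161, 83], [604, -98, 40], [594, -149, 92], [581, -176, 151], [595, -144, 73], [587, -170, 114], [599, -140, 43], [588, -165, 94], [595, -134, 46], [598, -168, 41], [592, -133, 50], [596, -169, 37], [589, -136, 49], [592, -171, 40], [587, -142, 46], [588, -176, 45], [585, -148, 43], [581, -95, 43], [582, -154, 43], [573, -98, 67], [566, -97, 70], [561, -95, 69], [557, -87, 60], [556, -100, 52]]
```

```bash
python3 - <<'E'
from h import *
im=cv2.imread('pics/top0.png');d=np.load('pics/top0.npy')
im,d,w=cloud('top',im,d)
for uv in((160,224),(160,207),(306,224),(384,225),(220,145)):print(uv,im[uv[1],uv[0]])
roi=np.zeros(im.shape[:2],bool);roi[195:260,130:470]=1
h=cv2.cvtColor(im,cv2.COLOR_BGR2HSV)
m=roi&(h[...,1]<60)&(h[...,2]>150)
blobs(m,w)
print('z=22');blobs(m,w,'top',.022);print('z=60');m[:,200:]=0;blobs(m,w,'top',.06)
go(.425,.318,.25,98.5);go(.425,.318,.09,98.5)
E
```

```text
(160, 224) [147 142 142]
(160, 207) [119 108 107]
(306, 224) [150 145 144]
(384, 225) [148 143 143]
(220, 145) [141 144 142]
z=22
z=60
t0.15 shift [329.9 133.8 -19.2] turn [ 0.001  0.    -0.406] q6 -0.28
t0.15 shift [329.9 133.6 140.8] turn [ 0.001  0.    -0.406] q6 -0.28
```

Request:
{"api": "drive_tool", "payload": {"plan": [[1,41,17,-2,0,0,-0.05],[1,82,34,-5,0,0,-0.1],[1,123,50,-8,0,0,-0.15],[1,164,67,-10,0,0,-0.2],[1,205,84,-12,0,0,-0.26],[1,246,100,-14,0,0,-0.31],[1,288,117,-17,0,0,-0.36],[1,330,134,-19,0,0,-0.406]]}}

```text
time: 0.82
eef_pos: [0.4076, 0.3305, 0.2492]
tool_rot: [-3.133, -0.237, 0.0]
wrist_force: [-0.1, 1.5, 0.3]
opening: 0.0853
```

```bash
python3 - <<'E'
from h import *
s=sense();print(s['eef_pos'],s['dq'].round(2))
im,d,w=cloud('top')
roi=np.zeros(im.shape[:2],bool);roi[195:260,130:470]=1
h=cv2.cvtColor(im,cv2.COLOR_BGR2HSV)
m=roi&(h[...,1]<25)&(h[...,2]>132)
blobs(m,w,'top',.022)
im,d,w=cloud('wrist');cv2.imwrite('pics/w1.png',im)
h=cv2.cvtColor(im,cv2.COLOR_BGR2HSV)
m=(h[...,1]<25)&(h[...,2]>132)
blobs(m,w,'wrist',.060)
print(np.round(w[::60,::80,2]*1000))
E
```

```text
[0.40761341 0.33048051 0.2492441 ] [-1.    0.21  0.32  0.   -0.11  1.53]
[306. 223.] 341 z 21.0 (array([441.3, -87.2]), 76.7, 35.2, 7.6)
[383. 225.] 337 z 21.2 (array([ 442.4, -306.7]), 77.2, 35.5, 15.6)
[159. 230.] 219 z 58.9 (array([410.2, 322.9]), 45.9, 38.3, 10.3)Traceback (most recent call last):
  File "<stdin>", line 11, in <module>
  File "h.py", line 36, in blobs
    else: P=np.array([ray(name,(x,y),z) for y,x in np.argwhere(k)])
                      ~~~^^^^^^^^^^^^^^
  File "h.py", line 18, in ray
    p=camera_params(name);s=sense()
ValueError: time passes only in moves, steps and waits
```

View pics/w1.png

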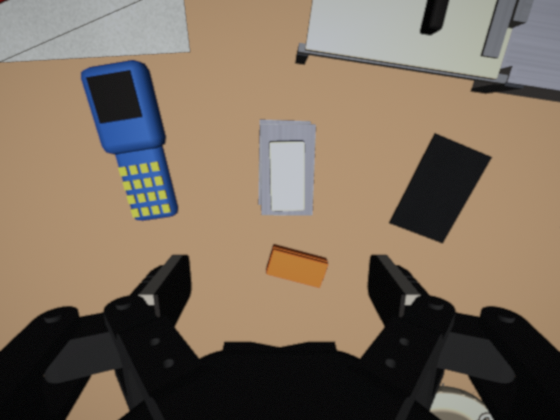

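Wrist view: the plate and cassette stack is at (287,170), nearly aligned with the tool. The orange decoy is at (298,266), the printer at left and the mat at right (440,188). I'll make the helpers read the state once and re-measure with the arm settled.

```bash
python3 - <<'E'
s=open('h.py').read()
s=s.replace("from scipy","_S={}\ndef st():\n    _S['s']=sense();return _S['s']\nfrom scipy",1)
s=s.replace("    s=sense()\n    if im is None","    s=st()\n    if im is None").replace("s=sense()\n    c=np.array","s=_S['s'] if _S else st()\n    c=np.array").replace("s=sense();R0","s=st();R0")
s+='''
def white(name,z,roi=None,amin=100,v=132):
    im,d,w=cloud(name);h=cv2.cvtColor(im,cv2.COLOR_BGR2HSV)
    m=(h[...,1]<25)&(h[...,2]>v)
    if roi: k=np.zeros_like(m);k[roi[0]:roi[1],roi[2]:roi[3]]=1;m&=k
    blobs(m,w,name,z,amin);return im,d,w
'''
open('h.py','w').write(s)
E
python3 - <<'E'
from h import *
im,d,w=white('wrist',.06,(100,230,230,340))
z=w[...,2]
m=(z>.03)&(z<.045);m[:100]=0;m[240:]=0;m[:,:230]=0;m[:,340:]=0
k=(z>.03);k[:100]=0;k[240:]=0;k[:,:230]=0;k[:,340:]=0
print('plate');blobs(m,w,'wrist',.038);blobs(k,w,'wrist',.038)
m=(im.max(2)<45);m[:120]=0;m[250:]=0;m[:,:385]=0;m[:,495:]=0;blobs(m,w,'wrist',.003)
print(np.round(st()['eef_pos'],4))
E
```

```text
Traceback (most recent call last):
  File "h.py", line 59, in white
    blobs(m,w,name,z,amin);return im,d,w
    ~~~~~^^^^^^^^^^^^^^^^^
  File "h.py", line 39, in blobs
    else: P=np.array([ray(name,(x,y),z) for y,x in np.argwhere(k)])
                      ~~~^^^^^^^^^^^^^^
  File "h.py", line 21, in ray
    p=camera_params(name);s=_S['s'] if _S else st()
ValueError: time passes only in moves, steps and waits
```

```bash
sed -i '0,/^from scipy/s//import functools\ncamera_params=functools.lru_cache(None)(camera_params)\nfrom scipy/' h.py
python3 - <<'E'
from h import *
im,d,w=white('wrist',.06,(100,230,230,340))
z=w[...,2]
m=(z>.03)&(z<.045);m[:100]=0;m[240:]=0;m[:,:230]=0;m[:,340:]=0
k=(z>.03);k[:100]=0;k[240:]=0;k[:,:230]=0;k[:,340:]=0
print('plate');blobs(m,w,'wrist',.038);blobs(k,w,'wrist',.038)
m=(im.max(2)<45);m[:120]=0;m[250:]=0;m[:,:385]=0;m[:,495:]=0;blobs(m,w,'wrist',.003)
print(np.round(_S['s']['eef_pos'],4))
go(.425,.318,.06,98.5)
E
```

```text
[290. 164.] 5080 z 38.7 (array([433. , 321.9]), 105.3, 62.4, 8.0)
plate
[292. 159.] 2526 z 37.5 (array([427.8, 318.2]), 109.3, 63.7, 8.2)
[291. 166.] 4955 z 39.1 (array([427.8, 318.2]), 109.3, 63.7, 8.2)
[444. 184.] 5737 z 2.6 (array([427.3, 112.5]), 126.1, 81.7, -12.5)Traceback (most recent call last):
  File "<stdin>", line 8, in <module>
NameError: name '_S' is not defined
```

```bash
python3 - <<'E'
from h import *
from h import _S
im,d,w=cloud('wrist')
z=w[...,2]
m=(z>.05);m[:100]=0;m[240:]=0;m[:,:230]=0;m[:,340:]=0
blobs(m,w,'wrist',.060)
s=_S['s'];print(np.round(s['eef_pos'],4),s['time'])
go(.425,.318,.25,98.2)
E
```

```text
[293. 171.] 2439 z 59.4 (array([424.9, 318.6]), 79.0, 38.9, 9.6)
[0.4071 0.3311 0.2487] 1.0167
t1.07 shift [16.5 16.5 -1.3] turn [0.    0.001 0.004] q6 0.73
```

Request:
{"api": "drive_tool", "payload": {"plan": [[1,16.5,16,20,0,0,-0.02],[1,16.5,16,60,0,0,-0.02],[1,16.5,16,100,0,0,-0.02],[1,16.5,16,140,0,0,-0.02],[1,16.5,16,175,0,0,-0.02],[1,16.5,16,197,0,0,-0.02],[1,16.5,16,206,0,0,-0.02],[1,16.5,16,206,0,0,-0.02]], "grip_force": 40}}

```text
time: 1.73
eef_pos: [0.4233, 0.3185, 0.0412]
tool_rot: [3.127, 0.266, -0.005]
wrist_force: [-0.5, -0.8, -0.2]
opening: 0.0855
```

Request:
{"api": "drive_tool", "payload": {"plan": [[0,0,0,0,0,0,0],[0,0,0,0,0,0,0],[0,0,0,0,0,0,0],[0,0,0,0,0,0,0],[0,0,0,0,0,0,0],[0,0,0,0,0,0,0],[0,0,0,-10,0,0,0],[0,0,0,-40,0,0,0]]}}

```text
time: 2.4
eef_pos: [0.4228, 0.3164, 0.0803]
tool_rot: [3.125, 0.262, -0.011]
wrist_force: [-0.5, 1.1, -0.6]
opening: 0.0388
```

```bash
python3 - <<'E'
from h import *
go(.612,.040,.13,90.7)
E
```

```text
t2.40 shift [140.3 304.3 -49.3] turn [0.005 0.007 0.155] q6 0.80
```

Request:
{"api": "drive_tool", "payload": {"plan": [[0,5,10,-40,0,0,0.01],[0,25,50,-50,0,0,0.03],[0,40,85,-50,0,0,0.05],[0,58,120,-50,0,0,0.07],[0,75,158,-50,0,0,0.09],[0,92,195,-50,0,0,0.11],[0,110,232,-50,0,0,0.13],[0,125,270,-50,0,0,0.15]]}}

```text
time: 3.07
eef_pos: [0.5945, 0.0716, 0.1339]
tool_rot: [-3.141, -0.027, -0.001]
wrist_force: [0.9, 0.9, 0.0]
opening: 0.0392
```

Request:
{"api": "drive_tool", "payload": {"plan": [[0,15,34,0,0,0,0],[0,15,34,0,0,0,0],[0,15,34,0,0,0,0],[0,15,34,0,0,0,0],[0,15,34,0,0,0,0],[0,15,34,0,0,0,0],[0,15,34,0,0,0,0],[0,15,34,0,0,0,0]]}}

```text
time: 3.73
eef_pos: [0.609, 0.0406, 0.1334]
tool_rot: [-3.141, -0.031, -0.0]
wrist_force: [-0.1, 0.9, -0.3]
opening: 0.039
```

```bash
python3 - <<'E'
from h import *
from h import _S
go(.612,.040,.13,90.7);go(.612,.040,.010,90.7)
im,d,w=cloud('wrist');cv2.imwrite('pics/w2.png',im)
E
```

```text
t3.73 shift [3.  0.7 3.4] turn [-0.    -0.     0.007] q6 1.27
t3.73 shift [  3.    0.7 123.4] turn [-0.    -0.     0.007] q6 1.27
```

View pics/w2.png

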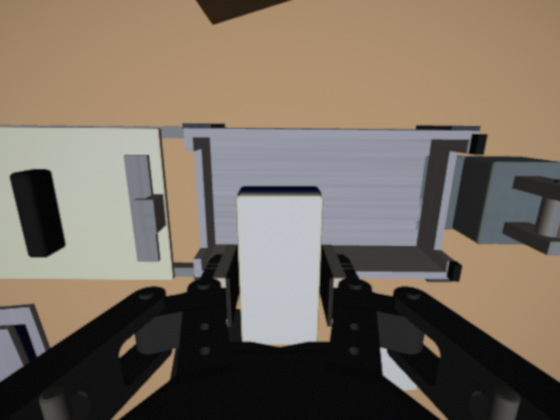

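Wrist view over the well: the cassette is gripped square at (280,260). The far wall rim runs from (186,130) to (470,135), and the well's end walls are near columns 205 and 435. Plinth at right, cover with keeper and rib at left.

```bash
python3 - <<'E'
from h import *
st()
for uv in((190,130),(470,135),(195,275),(455,278)):print('rim',uv,np.round(ray('wrist',uv,.06)*1000,1))
for uv in((213,240),(213,140),(425,235),(425,150)):print('floor',uv,np.round(ray('wrist',uv,.006)*1000,1))
for uv in((0,128),(163,128),(172,278),(0,278)):print('cover',uv,np.round(ray('wrist',uv,.066)*1000,1))
for uv in((240,192),(320,192)):print('cas',uv,np.round(ray('wrist',uv,.1334+.005)*1000,1))
E
```

```text
rim (190, 130) [671.7 104.4  60. ]
rim (470, 135) [672.2 -92.5  60. ]
rim (195, 275) [558.9 107.3  60. ]
rim (455, 278) [ 560.3 -102.1   60. ]
floor (213, 240) [567.3 104.    6. ]
floor (213, 140) [662.2 100.2   6. ]
floor (425, 235) [ 576.5 -100.9    6. ]
floor (425, 150) [657.2 -88.6   6. ]
cover (0, 128) [670.6 231.7  66. ]
cover (163, 128) [672.8 120.9  66. ]
cover (172, 278) [559.2 123.6  66. ]
cover (0, 278) [556.6 258.2  66. ]
cas (240, 192) [645.8  59.9 138.4]
cas (320, 192) [646.6  22.2 138.4]
```

Request:
{"api": "drive_tool", "payload": {"plan": [[0,8,0,30,0,0,0.007],[0,8,0,60,0,0,0.007],[0,8,0,90,0,0,0.007],[0,8,0,112,0,0,0.007],[0,8,0,122,0,0,0.007],[0,8,0,123,0,0,0.007],[0.7,8,0,123,0,0,0.007],[0.7,8,0,123,0,0,0.007]]}}

```text
time: 4.45
eef_pos: [0.6176, 0.0402, 0.0108]
tool_rot: [-3.141, -0.018, -0.002]
wrist_force: [-0.7, -0.1, -0.7]
opening: 0.0591
```

Request:
{"api": "drive_tool", "payload": {"plan": [[0.7,0,0,-1,0,0,0],[0.7,0,0,-20,0,0,0],[0.7,0,0,-60,0,0,0],[0.7,0,0,-100,0,0,0],[0.7,0,0,-120,0,0,0],[1,-10,-30,-120,0,0,0],[1,-30,-65,-120,0,0,-0.03],[1,-50,-100,-120,0,0,-0.05]]}}

```text
time: 5.12
eef_pos: [0.5659, 0.14, 0.1308]
tool_rot: [-3.139, -0.095, -0.002]
wrist_force: [-0.2, 1.4, -0.6]
opening: 0.0857
```

```bash
python3 - <<'E'
from h import *
go(.4278,.3182,.13,98.2);go(.4278,.3182,.03,98.2)
E
```

```text
t5.12 shift [-127.2 -186.2    0.8] turn [-0.001 -0.001 -0.083] q6 1.12
t5.12 shift [-127.3 -186.1  100.8] turn [-0.001 -0.001 -0.083] q6 1.12
```

Request:
{"api": "drive_tool", "payload": {"plan": [[1,-25,-35,0,0,0,-0.02],[1,-50,-73,0,0,0,-0.04],[1,-75,-110,0,0,0,-0.06],[1,-100,-148,0,0,0,-0.083],[1,-127,-186,0,0,0,-0.083],[1,-127,-186,0,0,0,-0.083],[1,-127,-186,30,0,0,-0.083],[1,-127,-186,60,0,0,-0.083]]}}

```text
time: 5.78
eef_pos: [0.4282, 0.32, 0.0717]
tool_rot: [-3.128, -0.231, -0.007]
wrist_force: [-0.2, -1.1, -0.8]
opening: 0.0854
```

```bash
python3 - <<'E'
from h import *
go(.4278,.3182,.018,98.2)
E
```

```text
t5.78 shift [-0.9  2.  53.7] turn [-0.004 -0.005  0.004] q6 0.78
```

Request:
{"api": "drive_tool", "payload": {"plan": [[1,0,1,20,0,0,0],[1,0,1,40,0,0,0],[1,0,1,52,0,0,0],[1,0,1,53,0,0,0],[1,0,1,53,0,0,0],[0,0,1,53,0,0,0],[0,0,1,53,0,0,0],[0,0,1,53,0,0,0]]}}

```text
time: 6.45
eef_pos: [0.429, 0.3172, 0.0189]
tool_rot: [-3.131, -0.227, -0.004]
wrist_force: [-0.7, 0.4, 5.2]
opening: 0.0628
```

Request:
{"api": "drive_tool", "payload": {"plan": [[0,0,0,0,0,0,0],[0,0,0,0,0,0,0],[0,0,0,0,0,0,0],[0,0,0,-4,0,0,0],[0,0,0,-20,0,0,0],[0,0,0,-50,0,0,0],[0,0,0,-80,0,0,0],[0,0,0,-80,0,0,0]]}}

```text
time: 7.12
eef_pos: [0.4309, 0.3185, 0.1036]
tool_rot: [-3.127, -0.228, -0.014]
wrist_force: [1.4, 0.8, -0.0]
opening: 0.0629
```

```bash
python3 - <<'E'
from h import *
go(.4265,.112,.09,77.5);go(.4265,.112,-.006,77.5)
im,d,w=cloud('wrist');cv2.imwrite('pics/w3.png',im)
E
```

```text
t7.12 shift [-34.4 203.8  12.1] turn [-0.007 -0.008  0.363] q6 0.78
t7.12 shift [-35.3 204.4 108.1] turn [-0.007 -0.008  0.363] q6 0.78
```

View pics/w3.png

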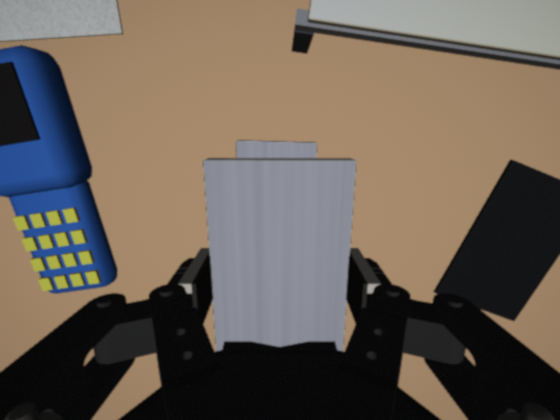

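Request:
{"api": "drive_tool", "payload": {"plan": [[0,-4,25,5,0,0,0.045],[0,-9,51,12,0,0,0.09],[0,-13,76,12,0,0,0.135],[0,-17,102,12,-0.003,-0.004,0.18],[0,-22,127,12,-0.007,-0.008,0.225],[0,-26,153,12,-0.007,-0.008,0.27],[0,-30,178,12,-0.007,-0.008,0.32],[0,-35,204,12,-0.007,-0.008,0.363]]}}

```text
time: 7.83
eef_pos: [0.4218, 0.1078, 0.0843]
tool_rot: [3.114, -0.346, -0.014]
wrist_force: [0.7, 0.1, -1.0]
opening: 0.063
```

Request:
{"api": "drive_tool", "payload": {"plan": [[0,0,0,0,0,0,0],[0,0,0,30,0,0,0],[0,0,0,60,0,0,0],[0,0,0,80,0,0,0],[0,0,0,88,0,0,0],[0,0,0,88,0,0,0],[0,0,0,88,0,0,0],[0,0,0,88,0,0,0]]}}

```text
time: 8.5
eef_pos: [0.4195, 0.1074, -0.0024]
tool_rot: [3.112, -0.341, -0.018]
wrist_force: [-11.8, -2.7, 16.4]
opening: 0.0628
```

```bash
python3 - <<'E'
from h import *
go(.4265,.112,-.008,77.5)
E
```

```text
t8.50 shift [ 5.9 -6.1  5.5] turn [ 0.012  0.01  -0.   ] q6 0.74
```

Request:
{"api": "drive_tool", "payload": {"plan": [[0,0,0,-4,0,0,0],[0,6,-6,-4,0.012,0.01,0],[0,6,-6,-4,0.012,0.01,0],[0,6,-6,-1,0.012,0.01,0],[0,6,-6,-1,0.012,0.01,0],[0,6,-6,-1,0.012,0.01,0],[1,6,-6,-1,0.012,0.01,0],[1,6,-6,-1,0.012,0.01,0]]}}

```text
time: 9.17
eef_pos: [0.4292, 0.1132, -0.002]
tool_rot: [-3.12, 0.343, -0.006]
wrist_force: [-0.3, 0.1, 0.4]
opening: 0.0839
```

Request:
{"api": "drive_tool", "payload": {"plan": [[1,0,0,0,0,0,0],[1,0,0,0,0,0,0],[1,0,0,-10,0,0,0],[1,0,0,-45,0,0,0],[1,0,0,-85,0,0,0],[1,0,0,-125,0,0,0],[1,0,0,-130,0,0,0],[1,0,0,-130,0,0,0]]}}

```text
time: 9.83
eef_pos: [0.4306, 0.114, 0.1315]
tool_rot: [-3.115, 0.342, -0.016]
wrist_force: [-0.7, -0.5, 0.4]
opening: 0.0854
```

```bash
python3 - <<'E'
from h import *
im,d,w=cloud('wrist');cv2.imwrite('pics/w4.png',im)
z=w[...,2];h=cv2.cvtColor(im,cv2.COLOR_BGR2HSV)
x,y=w[...,0],w[...,1]
m=(abs(x-.4265)<.08)&(abs(y-.112)<.065)&(h[...,1]<30)&(h[...,2]>80)
blobs(m,w,'wrist',.011)
m=(abs(x-.4265)<.09)&(abs(y-.112)<.075)&((im.max(2)<45)|m)
blobs(m,w,'wrist',.003)
m=(abs(x-.4265)<.08)&(abs(y-.316)<.06)&(z>.02)
print('c1');blobs(m,w,'wrist',.030)
m=(abs(x-.4265)<.08)&(abs(y-.316)<.06)&(z>.004)
blobs(m,w,'wrist',.008)
go(.425,.3185,.1,98.5)
white('top',.022,(195,260,280,470));
E
```

```text
[282. 201.] 8204 z 10.4 (array([428. , 113.4]), 109.6, 64.3, -12.6)
[148. 298.] 116 z 182.0 (array([361.8, 266.7]), 14.3, 11.3, 77.8)
[410. 298.] 115 z 181.3 (array([305.9,   7.9]), 14.0, 11.3, 77.8)
[284. 198.] 11061 z 10.1 (array([427.1, 111.5]), 126.9, 81.3, -12.5)
[279. 362.] 51762 z 211.6 (array([275.9, 153.5]), 653.8, 207.3, 78.1)
c1
[ 60. 253.] 4075 z 29.1 (array([430.1, 314.5]), 79.1, 46.6, 5.2)
[ 68. 243.] 7624 z 23.1 (array([431.2, 323.8]), 109.9, 73.1, 6.0)
t9.88 shift [ -48.9 -199.1   30.3] turn [-0.005 -0.007 -0.367] q6 0.74
[306. 223.] 333 z 20.9 (array([441.6, -87.4]), 76.7, 34.8, 7.4)
[383. 225.] 330 z 21.3 (array([ 442.8, -307. ]), 76.5, 34.8, 15.8)
```

View pics/w4.png

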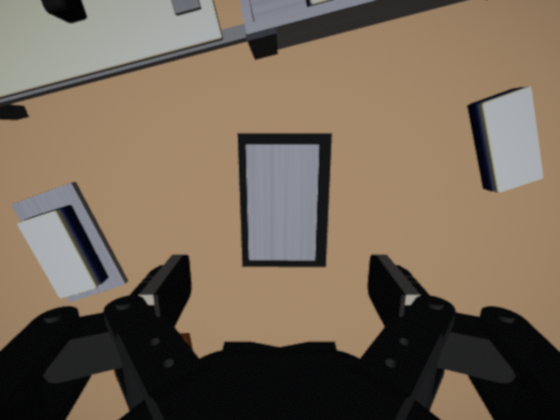

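Plate 2 lies square in the middle of the mat (284,200). Cassette 1 on plate 1 is at (65,250) and cassette 3 at (510,140).

Request:
{"api": "drive_tool", "payload": {"plan": [[1,-6,-25,0,0,0,-0.045],[1,-12,-50,0,0,0,-0.09],[1,-18,-75,0,0,0,-0.135],[1,-25,-100,0,0,0,-0.18],[1,-31,-125,0,0,0,-0.225],[1,-37,-150,0,0,0,-0.27],[1,-43,-175,0,-0.005,-0.007,-0.32],[1,-49,-199,0,-0.005,-0.007,-0.367]]}}

```text
time: 10.6
eef_pos: [0.4232, 0.3185, 0.1268]
tool_rot: [3.128, 0.236, -0.009]
wrist_force: [0.3, 0.1, -0.1]
opening: 0.0855
```

Request:
{"api": "drive_tool", "payload": {"plan": [[1,0,0,0,0,0,0],[1,0,0,0,0,0,0],[1,0,0,0,0,0,0],[1,0,0,0,0,0,0],[1,0,0,0,0,0,0],[1,0,0,0,0,0,0],[1,0,0,0,0,0,0],[1,0,0,0,0,0,0]]}}

```text
time: 11.27
eef_pos: [0.4241, 0.3175, 0.1288]
tool_rot: [3.132, 0.232, -0.005]
wrist_force: [-0.3, 1.1, -0.3]
opening: 0.0853
```

```bash
python3 - <<'E'
from h import *
im,d,w=cloud('wrist');cv2.imwrite('pics/w5.png',im)
z=w[...,2];x,y=w[...,0],w[...,1]
m=(abs(x-.4265)<.08)&(abs(y-.316)<.06)&(z>.02)
print('c1');blobs(m,w,'wrist',.030)
m=(abs(x-.4265)<.08)&(abs(y-.316)<.06)&(z>.004)&(z<.014)
blobs(m,w,'wrist',.008)
go(.425,.3185,.011,98.5)
E
```

```text
c1
[277. 198.] 4233 z 29.4 (array([430.3, 320.2]), 79.5, 38.6, 5.3)
[307. 359.] 41513 z 210.6 (array([295.7, 245.8]), 487.3, 188.3, -81.6)
[272. 178.] 4026 z 7.5 (array([431.6, 323. ]), 109.4, 63.6, 6.8)
t11.32 shift [  1.4  -0.9 117.8] turn [ 0.001  0.003 -0.001] q6 0.78
```

Request:
{"api": "drive_tool", "payload": {"plan": [[1,6,-2,20,0,0,0.055],[1,6,-2,55,0,0,0.055],[1,6,-2,90,0,0,0.055],[1,6,-2,110,0,0,0.055],[1,6,-2,118,0,0,0.055],[1,6,-2,118,0,0,0.055],[0,6,-2,118,0,0,0.055],[0,6,-2,118,0,0,0.055]]}}

```text
time: 11.98
eef_pos: [0.4304, 0.3216, 0.0124]
tool_rot: [-3.138, -0.147, 0.001]
wrist_force: [0.2, 0.7, -0.1]
opening: 0.0639
```

Request:
{"api": "drive_tool", "payload": {"plan": [[0,0,0,0,0,0,0],[0,0,0,0,0,0,0],[0,0,0,0,0,0,0],[0,0,0,0,0,0,0],[0,0,0,-10,0,0,0],[0,0,0,-50,0,0,0],[0,0,0,-90,0,0,0],[0,0,0,-120,0,0,0]]}}

```text
time: 12.65
eef_pos: [0.4302, 0.3208, 0.1344]
tool_rot: [3.138, 0.147, -0.001]
wrist_force: [1.6, 0.4, -1.6]
opening: 0.039
```

```bash
python3 - <<'E'
from h import *
go(.617,-.036,.13,90.7)
E
```

```text
t12.65 shift [152.7 372.7   4.4] turn [0.    0.001 0.081] q6 0.73
```

Request:
{"api": "drive_tool", "payload": {"plan": [[0,16,38,0,0,0,0.01],[0,31,75,0,0,0,0.02],[0,46,112,0,0,0,0.03],[0,62,150,0,0,0,0.04],[0,77,188,0,0,0,0.05],[0,92,225,0,0,0,0.06],[0,108,262,0,0,0,0.07],[0,123,300,0,0,0,0.08]]}}

```text
time: 13.32
eef_pos: [0.5805, 0.0315, 0.1315]
tool_rot: [3.14, 0.02, -0.004]
wrist_force: [2.3, 1.2, -1.0]
opening: 0.0389
```

Request:
{"api": "drive_tool", "payload": {"plan": [[0,30,73,0,0,0,0],[0,30,73,0,0,0,0],[0,30,73,0,0,0,0],[0,30,73,0,0,0,0],[0,30,73,0,0,0,0],[0,30,73,0,0,0,0],[0,30,73,0,0,0,0],[0,30,73,0,0,0,0]]}}

```text
time: 13.98
eef_pos: [0.6108, -0.0381, 0.1311]
tool_rot: [3.14, 0.023, -0.004]
wrist_force: [0.6, 0.3, -0.5]
opening: 0.0392
```

```bash
python3 - <<'E'
from h import *
go(.617,-.036,.011,90.7)
im,d,w=cloud('wrist');cv2.imwrite('pics/w6.png',im)
E
```

```text
t13.98 shift [  6.6  -2.2 120.1] turn [0.002 0.003 0.003] q6 1.39
```

View pics/w6.png

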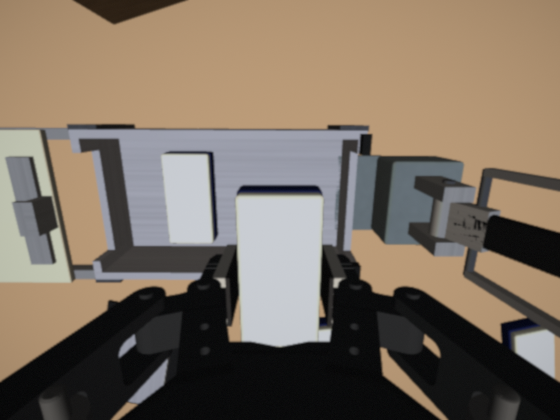

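Cassette 2 lies in the left slot (190,197) and cassette 1 hangs over the right slot, clear of the walls. The lever leans away to the right (520,240).

Request:
{"api": "drive_tool", "payload": {"plan": [[0,6,-2,30,0,0,0],[0,6,-2,60,0,0,0],[0,6,-2,90,0,0,0],[0,6,-2,110,0,0,0],[0,6,-2,119,0,0,0],[0,6,-2,120,0,0,0],[0.7,6,-2,120,0,0,0],[0.7,6,-2,120,0,0,0]]}}

```text
time: 14.7
eef_pos: [0.6174, -0.037, 0.0117]
tool_rot: [3.14, 0.022, -0.002]
wrist_force: [0.5, -0.6, 0.5]
opening: 0.0594
```

Request:
{"api": "drive_tool", "payload": {"plan": [[0.7,0,0,0,0,0,0],[0.7,0,0,-20,0,0,0],[0.7,0,0,-60,0,0,0],[0.7,0,0,-100,0,0,0],[0.7,0,0,-120,0,0,0],[1,-10,-20,-120,0,0,0],[1,-25,-55,-120,0,0,-0.01],[1,-40,-90,-120,0,0,-0.02]]}}

```text
time: 15.37
eef_pos: [0.5758, 0.0527, 0.1317]
tool_rot: [3.14, 0.049, -0.001]
wrist_force: [0.4, 1.0, -0.3]
opening: 0.0853
```

```bash
python3 - <<'E'
from h import *
go(.431,.3225,.131,96.8)
E
```

```text
t15.37 shift [-136.3 -274.2    0.5] turn [ 0.001  0.001 -0.088] q6 1.24
```

Request:
{"api": "drive_tool", "payload": {"plan": [[1,-17,-34,0,0,0,-0.01],[1,-34,-68,0,0,0,-0.02],[1,-51,-103,0,0,0,-0.03],[1,-68,-137,0,0,0,-0.045],[1,-85,-171,0,0,0,-0.055],[1,-102,-206,0,0,0,-0.065],[1,-119,-240,0,0,0,-0.075],[1,-136,-274,0,0,0,-0.088]]}}

```text
time: 16.03
eef_pos: [0.4298, 0.3234, 0.1315]
tool_rot: [3.135, 0.191, -0.003]
wrist_force: [0.9, 0.6, 0.0]
opening: 0.0854
```

Request:
{"api": "drive_tool", "payload": {"plan": [[1,0,0,0,0,0,0],[1,0,0,0,0,0,0],[1,0,0,0,0,0,0],[1,0,0,0,0,0,0],[1,0,0,0,0,0,0],[1,0,0,0,0,0,0],[1,0,0,0,0,0,0],[1,0,0,0,0,0,0]]}}

```text
time: 16.7
eef_pos: [0.4311, 0.3212, 0.1306]
tool_rot: [3.134, 0.189, -0.005]
wrist_force: [-0.6, 0.2, -0.3]
opening: 0.085
```

```bash
python3 - <<'E'
from h import *
im,d,w=cloud('wrist')
z=w[...,2];x,y=w[...,0],w[...,1]
h=cv2.cvtColor(im,cv2.COLOR_BGR2HSV)
m=(abs(x-.4265)<.08)&(abs(y-.316)<.06)&(z<.02)&(h[...,1]<30)&(h[...,2]>80)
blobs(m,w,'wrist',.008)
go(.431,.3225,-.002,96.8)
E
```

```text
[277. 195.] 7986 z 7.4 (array([431.7, 323.4]), 108.7, 63.3, 6.7)
t16.75 shift [  0.6  -1.4 132.6] turn [0.001 0.003 0.002] q6 0.76
```

Request:
{"api": "drive_tool", "payload": {"plan": [[1,0.5,-2,35,0,0,0],[1,0.5,-2,75,0,0,0],[1,0.5,-2,110,0,0,0],[1,0.5,-2,128,0,0,0],[1,0.5,-2,134,0,0,0],[1,0.5,-2,134,0,0,0],[0,0.5,-2,134,0,0,0],[0,0.5,-2,134,0,0,0]]}}

```text
time: 17.42
eef_pos: [0.4317, 0.3245, -0.0016]
tool_rot: [-3.135, -0.191, 0.001]
wrist_force: [-1.0, -2.0, 1.3]
opening: 0.064
```

Request:
{"api": "drive_tool", "payload": {"plan": [[0,0,0,0,0,0,0],[0,0,0,0,0,0,0],[0,0,0,0,0,0,0],[0,0,0,0,0,0,0],[0,0,0,-5,0,0,0],[0,0,0,-25,0,0,0],[0,0,0,-60,0,0,0],[0,0,0,-95,0,0,0]]}}

```text
time: 18.08
eef_pos: [0.4302, 0.3229, 0.0927]
tool_rot: [3.133, 0.19, -0.007]
wrist_force: [0.0, 0.8, -1.5]
opening: 0.0619
```

```bash
python3 - <<'E'
from h import *
go(.428,.1134,.09,77.4)
im,d,w=cloud('wrist');cv2.imwrite('pics/w7.png',im)
z=w[...,2];s=st()['eef_pos'];print(s)
m=(abs(w[...,0]-s[0])<.08)&(abs(w[...,1]-s[1])<.06)&(z>.06)&(z<.13);m[330:]=0
print('n',m.sum(),np.nanmedian(z[m]))
for uv in((280,180),(280,200),(280,300)):print(w[uv[1],uv[0]])
E
```

```text
t18.08 shift [-27.5 207.7   3.3] turn [0.003 0.004 0.341] q6 0.76
[0.43425642 0.32614515 0.10131421]
n 25706 0.1010619431131978
[0.4733937  0.32816698 0.10021548]
[0.46430651 0.32705685 0.10131716]
[0.4114727  0.32055676 0.10056734]
```

Request:
{"api": "drive_tool", "payload": {"plan": [[0,-3,26,0,0,0,0.042],[0,-7,52,0,0,0,0.085],[0,-10,78,0,0,0,0.13],[0,-14,104,0,0,0,0.17],[0,-17,130,0,0,0,0.213],[0,-21,156,0,0,0,0.256],[0,-24,182,0,0.003,0.004,0.3],[0,-27.5,208,0,0.003,0.004,0.341]]}}

```text
time: 18.8
eef_pos: [0.4286, 0.1128, 0.0927]
tool_rot: [-3.12, 0.348, -0.004]
wrist_force: [0.3, -0.8, -0.9]
opening: 0.0618
```

Request:
{"api": "drive_tool", "payload": {"plan": [[0,0,0,0,0,0,0],[0,0,0,0,0,0,0],[0,0,0,20,0,0,0],[0,0,0,40,0,0,0],[0,0,0,50,0,0,0],[0,0,0,50,0,0,0],[0,0,0,50,0,0,0],[0,0,0,50,0,0,0]]}}

```text
time: 19.47
eef_pos: [0.4296, 0.1147, 0.043]
tool_rot: [-3.121, 0.343, -0.004]
wrist_force: [-0.5, -0.0, -2.3]
opening: 0.062
```

```bash
python3 - <<'E'
from h import *
go(.428,.1134,.011,77.4);go(.428,.1134,.011,77.4)
E
```

```text
t19.47 shift [-1.4  1.7 31.9] turn [-0.002 -0.002  0.001] q6 0.74
t19.47 shift [-1.4  1.7 31.9] turn [-0.002 -0.002  0.001] q6 0.74
```

Request:
{"api": "drive_tool", "payload": {"plan": [[0,-1,1,15,0,0,0],[0,-1,1,25,0,0,0],[0,-1,1,29,0,0,0],[0,-1,1,31,0,0,0],[0,-1,1,32,0,0,0],[0,-1,1,32,0,0,0],[0,-1,1,32,0,0,0],[0,-1,1,32,0,0,0]]}}

```text
time: 20.13
eef_pos: [0.428, 0.1134, 0.0105]
tool_rot: [-3.121, 0.344, -0.003]
wrist_force: [0.6, 0.7, -1.8]
opening: 0.0623
```

Request:
{"api": "drive_tool", "payload": {"plan": [[0,0,0,1,0,0,0],[0,0,0,1.5,0,0,0],[0,0,0,2,0,0,0],[0,0,0,2,0,0,0],[1,0,0,2,0,0,0],[1,0,0,2,0,0,0],[1,0,0,2,0,0,0],[1,0,0,2,0,0,0]]}}

```text
time: 20.8
eef_pos: [0.4277, 0.1132, 0.0079]
tool_rot: [-3.122, 0.345, -0.002]
wrist_force: [0.4, -0.5, -0.7]
opening: 0.085
```

Request:
{"api": "drive_tool", "payload": {"plan": [[1,0,0,-10,0,0,0],[1,0,0,-50,0,0,0],[1,0,0,-90,0,0,0],[1,0,0,-125,0,0,0],[1,0,0,-125,0,0,0],[1,0,0,-125,0,0,0],[1,0,0,-125,0,0,0],[1,0,0,-125,0,0,0]]}}

```text
time: 21.47
eef_pos: [0.4266, 0.1126, 0.1317]
tool_rot: [3.122, -0.345, -0.002]
wrist_force: [-1.1, 0.4, -0.6]
opening: 0.0851
```

```bash
python3 - <<'E'
from h import *
im,d,w=cloud('wrist');cv2.imwrite('pics/w8.png',im)
z=w[...,2];h=cv2.cvtColor(im,cv2.COLOR_BGR2HSV)
x,y=w[...,0],w[...,1]
m=(abs(x-.4265)<.08)&(abs(y-.112)<.065)&(h[...,1]<30)&(h[...,2]>80)
blobs(m,w,'wrist',.019)
P=w[m];P=P[P[:,2]<.05];A=np.c_[P[:,:2],np.ones(len(P))];print('tilt',np.linalg.lstsq(A,P[:,2],rcond=None)[0],len(P))
white('top',.022,(195,260,280,470));
go(.4415,-.0875,.13,97.5)
E
```

```text
[278. 198.] 8754 z 18.4 (array([427.9, 113.8]), 109.6, 64.2, -12.6)
[148. 298.] 116 z 181.8 (array([360.7, 259.5]), 13.8, 11.1, 77.4)
[410. 298.] 115 z 181.7 (array([304.4,   7.9]), 13.7, 11.1, 77.4)
tilt [ 0.00277139 -0.01871072  0.01908513] 8754
[306. 223.] 332 z 21.0 (array([441.2, -87.4]), 76.4, 34.7, 7.8)
[383. 225.] 329 z 20.9 (array([ 442.8, -307. ]), 76.5, 34.7, 15.6)
t21.57 shift [ 58.  192.1   1.8] turn [ 0.001  0.001 -0.351] q6 0.74
```

View pics/w8.png

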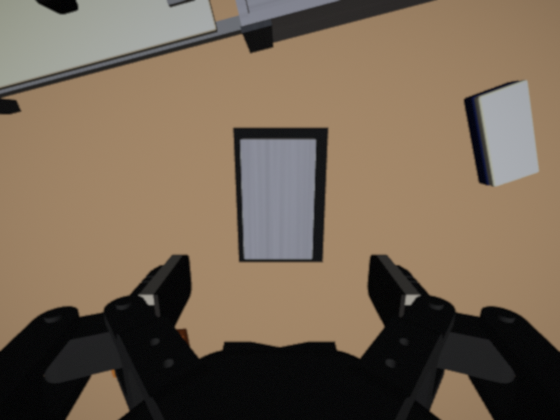

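The plates form one square pile (z 18.4, centre 427.9,113.8) at (278,198). Cassette 3 (at 505,135) has not moved, so it is next.

Request:
{"api": "drive_tool", "payload": {"plan": [[1,7,24,0,0,0,-0.044],[1,14,48,0,0,0,-0.088],[1,22,72,0,0,0,-0.13],[1,29,96,0,0,0,-0.175],[1,36,120,0,0,0,-0.22],[1,43,144,0,0,0,-0.26],[1,51,168,0,0,0,-0.31],[1,58,192,0,0,0,-0.351]]}}

```text
time: 22.23
eef_pos: [0.4418, -0.0883, 0.132]
tool_rot: [-3.134, -0.21, 0.001]
wrist_force: [0.9, -0.3, 0.4]
opening: 0.0853
```

Request:
{"api": "drive_tool", "payload": {"plan": [[1,0,0,0,0,0,0],[1,0,0,0,0,0,0],[1,0,0,0,0,0,0],[1,0,0,0,0,0,0],[1,0,0,0,0,0,0],[1,0,0,0,0,0,0],[1,0,0,0,0,0,0],[1,0,0,0,0,0,0]]}}

```text
time: 22.9
eef_pos: [0.4423, -0.0866, 0.1329]
tool_rot: [-3.134, -0.207, -0.002]
wrist_force: [0.6, 0.5, -0.0]
opening: 0.0855
```

```bash
python3 - <<'E'
from h import *
im,d,w=cloud('wrist')
z=w[...,2];x,y=w[...,0],w[...,1]
m=(abs(x-.4415)<.09)&(abs(y+.0875)<.08)&(z>.015)&(z<.03)
blobs(m,w,'wrist',.022)
go(.4415,-.0875,.002,97.5)
E
```

```text
[280. 201.] 3798 z 21.4 (array([442.9, -86.5]), 78.2, 38.6, 7.5)
t22.95 shift [ -1.1   0.8 130.9] turn [-0.001 -0.001  0.001] q6 1.55
```

Request:
{"api": "drive_tool", "payload": {"plan": [[1,0,0,35,0,0,0],[1,0,0,75,0,0,0],[1,0,0,110,0,0,0],[1,0,0,126,0,0,0],[1,0,0,130,0,0,0],[1,0,0,130,0,0,0],[0,0,0,130,0,0,0],[0,0,0,130,0,0,0]]}}

```text
time: 23.62
eef_pos: [0.4439, -0.0867, 0.0044]
tool_rot: [-3.134, -0.207, -0.007]
wrist_force: [0.1, -0.5, 0.6]
opening: 0.064
```

Request:
{"api": "drive_tool", "payload": {"plan": [[0,0,0,0,0,0,0],[0,0,0,0,0,0,0],[0,0,0,0,0,0,0],[0,0,0,0,0,0,0],[0,0,0,-10,0,0,0],[0,0,0,-50,0,0,0],[0,0,0,-90,0,0,0],[0,0,0,-130,0,0,0]]}}

```text
time: 24.28
eef_pos: [0.4416, -0.0871, 0.1348]
tool_rot: [-3.134, -0.206, -0.001]
wrist_force: [1.6, 0.4, -1.0]
opening: 0.0391
```

```bash
python3 - <<'E'
from h import *
go(.617,.041,.133,90.7)
E
```

```text
t24.28 shift [ 190.7 -104.     2. ] turn [-0.001 -0.001  0.119] q6 1.55
```

Request:
{"api": "drive_tool", "payload": {"plan": [[0,24,-13,0,0,0,0.015],[0,48,-26,0,0,0,0.03],[0,72,-39,0,0,0,0.045],[0,96,-52,0,0,0,0.06],[0,120,-65,0,0,0,0.075],[0,144,-78,0,0,0,0.09],[0,168,-91,0,0,0,0.105],[0,191,-104,0,0,0,0.119]]}}

```text
time: 24.95
eef_pos: [0.6189, 0.042, 0.1334]
tool_rot: [-3.14, -0.018, -0.002]
wrist_force: [1.5, -0.2, -1.6]
opening: 0.0391
```

Request:
{"api": "drive_tool", "payload": {"plan": [[0,0,0,0,0,0,0],[0,0,0,0,0,0,0],[0,0,0,0,0,0,0],[0,0,0,0,0,0,0],[0,0,0,0,0,0,0],[0,0,0,0,0,0,0],[0,0,0,20,0,0,0],[0,0,0,40,0,0,0]]}}

```text
time: 25.62
eef_pos: [0.6189, 0.0411, 0.0945]
tool_rot: [-3.14, -0.019, -0.008]
wrist_force: [0.1, 1.3, -1.3]
opening: 0.0388
```

```bash
python3 - <<'E'
from h import *
go(.617,.041,.033,90.7)
E
```

```text
t25.62 shift [-2.3  0.2 61.5] turn [-0.002 -0.005 -0.   ] q6 1.27
```

Request:
{"api": "drive_tool", "payload": {"plan": [[0,-2,0,30,0,0,0],[0,-2,0,50,0,0,0],[0,-2,0,59,0,0,0],[0,-2,0,61,0,0,0],[0,-2,0,61,0,0,0],[0.7,-2,0,61,0,0,0],[0.7,-2,0,61,0,0,0],[0.7,-2,0,61,0,0,0]]}}

```text
time: 26.28
eef_pos: [0.6167, 0.0412, 0.0329]
tool_rot: [-3.14, -0.019, -0.004]
wrist_force: [0.6, 0.6, 0.3]
opening: 0.0598
```

Request:
{"api": "drive_tool", "payload": {"plan": [[0.7,0,0,-10,0,0,0],[0.7,0,0,-40,0,0,0],[0.7,0,0,-80,0,0,0],[0.7,0,0,-100,0,0,0],[1,-24,0,-100,0,0,0],[1,-55,0,-100,0,0,0],[1,-90,15,-100,0,0,0],[1,-125,40,-100,0,0,0]]}}

```text
time: 26.95
eef_pos: [0.4916, 0.0011, 0.1328]
tool_rot: [-3.14, -0.023, -0.004]
wrist_force: [-0.6, 0.1, 0.7]
opening: 0.0857
```

```bash
python3 - <<'E'
from h import *
white('top',.022,(195,300,280,470));
go(.4428,-.307,.133,105.6)
E
```

```text
[388. 217.] 325 z 21.2 (array([ 464.9, -321.2]), 76.2, 34.5, 15.7)
[461. 294.] 151 z 17.6 (array([ 259.8, -521.4]), 48.9, 38.5, -88.7)
t27.00 shift [-44.6 303.2  -1.1] turn [-0.001  0.004 -0.26 ] q6 1.27
```

Cassette 4 has been knocked to (464.9,-321.2), so I'm correcting the target.

Request:
{"api": "drive_tool", "payload": {"plan": [[1,-3,40,0,0,0,-0.033],[1,-6,79,0,0,0,-0.066],[1,-9,119,0,0,0,-0.1],[1,-12,158,0,0,0,-0.13],[1,-14,198,0,0,0,-0.165],[1,-17,238,0,0,0,-0.2],[1,-20,277,0,0,0,-0.23],[1,-23,317,0,0,0,-0.26]]}}

```text
time: 27.67
eef_pos: [0.4732, -0.319, 0.1329]
tool_rot: [3.112, 0.429, 0.004]
wrist_force: [1.7, -0.3, 0.2]
opening: 0.0856
```

Request:
{"api": "drive_tool", "payload": {"plan": [[1,0,0,0,0,0,0],[1,0,0,0,0,0,0],[1,0,0,0,0,0,0],[1,0,0,0,0,0,0],[1,0,0,0,0,0,0],[1,0,0,0,0,0,0],[1,0,0,0,0,0,0],[1,0,0,0,0,0,0]]}}

```text
time: 28.33
eef_pos: [0.4737, -0.3163, 0.1318]
tool_rot: [-3.112, -0.428, -0.002]
wrist_force: [-0.0, -0.4, 0.2]
opening: 0.0852
```

```bash
python3 - <<'E'
from h import *
im,d,w=cloud('wrist')
z=w[...,2];x,y=w[...,0],w[...,1]
m=(abs(x-.465)<.09)&(abs(y+.321)<.08)&(z>.015)&(z<.03)
blobs(m,w,'wrist',.022)
go(.465,-.321,.003,105.6)
E
```

```text
[282. 211.] 3738 z 21.4 (array([ 466.8, -320.3]), 78.4, 38.6, 15.6)
t28.38 shift [ -9.7   2.1 128.7] turn [-0.001 -0.001  0.001] q6 2.16
```

Request:
{"api": "drive_tool", "payload": {"plan": [[1,-8,2,35,0,0,0],[1,-8,2,75,0,0,0],[1,-8,2,110,0,0,0],[1,-8,2,125,0,0,0],[1,-8,2,129,0,0,0],[1,-8,2,129,0,0,0],[0,-8,2,129,0,0,0],[0,-8,2,129,0,0,0]]}}

```text
time: 29.05
eef_pos: [0.4679, -0.3215, 0.0045]
tool_rot: [3.111, 0.427, 0.007]
wrist_force: [0.0, -0.3, 0.6]
opening: 0.0639
```

Request:
{"api": "drive_tool", "payload": {"plan": [[0,0,0,0,0,0,0],[0,0,0,0,0,0,0],[0,0,0,0,0,0,0],[0,0,0,0,0,0,0],[0,0,0,-10,0,0,0],[0,0,0,-50,0,0,0],[0,0,0,-90,0,0,0],[0,0,0,-130,0,0,0]]}}

```text
time: 29.72
eef_pos: [0.4654, -0.3207, 0.1345]
tool_rot: [-3.111, -0.426, 0.0]
wrist_force: [1.0, -0.8, 0.0]
opening: 0.0389
```

```bash
python3 - <<'E'
from h import *
go(.5,-.037,.133,90.7);go(.617,-.037,.133,90.7)
E
```

```text
t29.72 shift [ 109.6 -264.     1.9] turn [-0.001  0.     0.26 ] q6 2.17
t29.72 shift [ 222.3 -232.5    1.8] turn [-0.001  0.     0.26 ] q6 2.17
```

Request:
{"api": "drive_tool", "payload": {"plan": [[0,14,-33,0,0,0,0.033],[0,27,-66,0,0,0,0.066],[0,41,-99,0,0,0,0.1],[0,55,-132,0,0,0,0.13],[0,68,-165,0,0,0,0.165],[0,82,-198,0,0,0,0.2],[0,95,-231,0,0,0,0.23],[0,110,-264,0,0,0,0.26]]}}

```text
time: 30.38
eef_pos: [0.5007, -0.0355, 0.1336]
tool_rot: [-3.14, -0.017, -0.002]
wrist_force: [0.4, 0.4, -1.0]
opening: 0.0391
```

Request:
{"api": "drive_tool", "payload": {"plan": [[0,0,0,0,0,0,0],[0,25,0,0,0,0,0],[0,55,0,0,0,0,0],[0,85,0,0,0,0,0],[0,116,0,0,0,0,0],[0,116,0,0,0,0,0],[0,116,0,0,0,0,0],[0,116,0,0,0,0,0]]}}

```text
time: 31.05
eef_pos: [0.6168, -0.0358, 0.1329]
tool_rot: [-3.141, -0.019, -0.0]
wrist_force: [0.2, -0.2, -0.2]
opening: 0.0392
```

```bash
python3 - <<'E'
from h import *
go(.617,-.037,.033,90.7)
E
```

```text
t31.05 shift [ 0.2  1.3 99.9] turn [-0.001 -0.    -0.   ] q6 1.39
```

Request:
{"api": "drive_tool", "payload": {"plan": [[0,0,1,35,0,0,0],[0,0,1,70,0,0,0],[0,0,1,92,0,0,0],[0,0,1,100,0,0,0],[0,0,1,100,0,0,0],[0.7,0,1,100,0,0,0],[0.7,0,1,100,0,0,0],[0.7,0,1,100,0,0,0]]}}

```text
time: 31.72
eef_pos: [0.6179, -0.0366, 0.0344]
tool_rot: [-3.14, -0.019, -0.005]
wrist_force: [-0.4, 0.2, 0.6]
opening: 0.0598
```

Request:
{"api": "drive_tool", "payload": {"plan": [[0.7,0,0,-10,0,0,0],[0.7,0,0,-40,0,0,0],[0.7,0,0,-80,0,0,0],[0.7,0,0,-120,0,0,0],[0.7,-30,-30,-150,0,0,0],[0.7,-50,-60,-150,0,0,0],[0.7,-70,-90,-150,0,0,0],[0.7,-70,-120,-150,0,0,0]]}}

```text
time: 32.38
eef_pos: [0.5431, 0.0834, 0.1861]
tool_rot: [-3.139, -0.019, -0.006]
wrist_force: [-0.5, 0.0, -0.4]
opening: 0.0595
```

Request:
{"api": "drive_tool", "payload": {"plan": [[0.7,0,0,0,0,0,0],[0.7,0,0,0,0,0,0],[0.7,0,0,0,0,0,0],[0.7,0,0,0,0,0,0],[0.7,0,0,0,0,0,0],[0.7,0,0,0,0,0,0],[0.7,0,0,0,0,0,0],[0.7,0,0,0,0,0,0]]}}

```text
time: 33.05
eef_pos: [0.5458, 0.0819, 0.183]
tool_rot: [-3.141, -0.018, -0.001]
wrist_force: [-1.0, 0.9, -0.9]
opening: 0.0597
```

```bash
python3 - <<'E'
from h import *
im,d,w=cloud('wrist');cv2.imwrite('pics/w9.png',im)
x,y,z=w[...,0],w[...,1],w[...,2]
m=(x>.54)&(x<.7)&(y>-.11)&(y<.11)&(z>.035)&(z<.056)
blobs(m,w,'wrist',.05,amin=400)
m=(x>.56)&(x<.67)&(y>.08)&(y<.4)&(z>.075)&(z<.1)
blobs(m,w,'wrist',.088)
m=(x>.55)&(x<.68)&(y>.1)&(y<.4)&(z>.06)&(z<.07)
blobs(m,w,'wrist',.066,400)
i,dt,wt=cloud('top')
x,y,z=wt[...,0],wt[...,1],wt[...,2];r=(x>.56)&(x<.68)&(y>-.3)&(y<-.11)
m=r&(z>.06);ys,xs=np.where(m)
# side profile y,z of latch: lever strip (|x-.615|<.014) and loop arms
for nm,k in(('mid',m&(abs(x-.6155)<.014)),('armN',m&(x<.592)),('armF',m&(x>.64))):
    P=np.round(wt[k][:,[0,1,2]]*1000).astype(int);P=P[np.argsort(P[:,2])];print(nm,P[::max(1,len(P)//25)].tolist())
cv2.imwrite('pics/s9.png',grab_frame('scene')[0][150:270,130:290].repeat(4,0).repeat(4,1))
go(.614,.207,.22,90)
E
```

```text
[378. 113.] 3881 z 39.6 (array([616.3,   4.1]), 209.2, 105.7, -89.3)
[325. 121.] 4127 z 49.4 (array([614.5,  42.2]), 78.8, 40.2, 0.9)
[410. 122.] 4436 z 49.4 (array([615. , -33.2]), 78.0, 43.7, 0.6)
[121. 121.] 1894 z 86.7 (array([613.6, 203.8]), 58.9, 19.0, 0.7)
[218. 122.] 583 z 83.3 (array([614.3, 129.9]), 22.9, 14.2, 0.7)
[113. 118.] 29581 z 65.4 (array([613.6, 222. ]), 197.6, 113.9, -89.3)
mid [[618, -146, 72], [611, -151, 78], [621, -148, 82], [604, -158, 86], [617, -155, 89], [622, -157, 93], [606, -167, 100], [605, -163, 106], [622, -162, 113], [621, -166, 120], [614, -168, 125], [607, -175, 132], [622, -176, 138], [615, -177, 144], [608, -181, 151], [620, -183, 156], [617, -180, 187], [616, -182, 190], [628, -184, 194], [611, -185, 200], [607, -188, 207], [622, -196, 209], [624, -188, 210], [627, -203, 211], [608, -197, 212], [615, -190, 214]]
armN [[592, -142, 64], [581, -169, 89], [591, -168, 94], [582, -164, 98], [582, -170, 100], [586, -166, 103], [582, -165, 110], [585, -168, 111], [581, -172, 115], [582, -171, 122], [581, -175, 128], [580, -172, 133], [582, -174, 137],
[... 182 characters left out ...]
583, -180, 186], [586, -187, 188], [588, -180, 188], [588, -182, 188], [590, -179, 189], [580, -187, 190], [583, -187, 190], [590, -187, 191], [590, -184, 192], [584, -181, 194]]
armF [[640, -143, 73], [640, -163, 88], [645, -163, 90], [647, -165, 92], [644, -167, 94], [644, -165, 95], [650, -166, 102], [655, -166, 105], [653, -167, 112], [651, -168, 120], [650, -173, 125], [650, -171, 134], [652, -179, 138], [650, -175, 144], [650, -173, 152], [651, -175, 159], [650, -180, 161], [650, -180, 171], [651, -179, 178], [643, -185, 186], [643, -182, 187], [648, -182, 188], [648, -185, 189], [652, -179, 190], [650, -184, 190]]
t33.20 shift [  69.7 -124.   -36.8] turn [-0.001 -0.001  0.012] q6 1.15
```

View pics/w9.png

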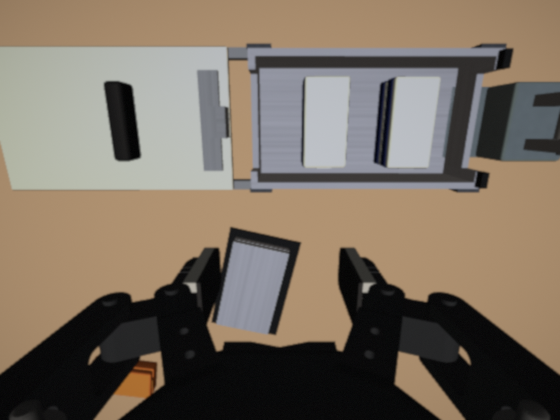

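View pics/s9.png

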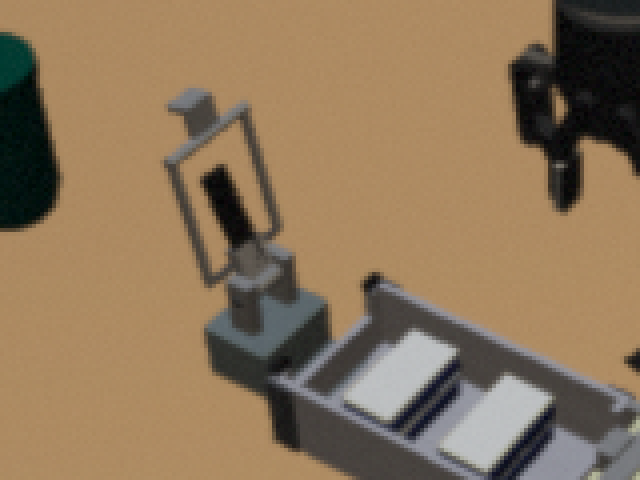

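All four cassettes are in: two pairs at (325,121) and (410,122), tops at z 49.4, cover open. The scene crop shows the lever at about 1.15 rad with the loop upright. Next I'll grip the cover rib.

Request:
{"api": "drive_tool", "payload": {"plan": [[0.6,10,-18,0,0,0,0],[0.6,20,-36,0,0,0,0.006],[0.6,30,-54,0,0,0,0.012],[0.6,40,-72,0,0,0,0.012],[0.6,50,-90,0,0,0,0.012],[0.6,60,-108,0,0,0,0.012],[0.6,69,-123,0,0,0,0.012],[0.6,69,-123,0,0,0,0.012]]}}

```text
time: 33.87
eef_pos: [0.614, 0.2087, 0.182]
tool_rot: [-3.141, -0.003, -0.001]
wrist_force: [-0.2, -0.8, -0.3]
opening: 0.0513
```

Request:
{"api": "drive_tool", "payload": {"plan": [[0.6,0,0,0,0,0,0],[0.6,0,0,30,0,0,0],[0.6,0,0,60,0,0,0],[0.6,0,0,90,0,0,0],[0.6,0,0,106,0,0,0],[0.6,0,0,109,0,0,0],[0.6,0,0,109,0,0,0],[0,0,0,109,0,0,0]]}}

```text
time: 34.53
eef_pos: [0.6143, 0.2062, 0.076]
tool_rot: [-3.14, -0.0, -0.006]
wrist_force: [-0.4, 0.1, 1.7]
opening: 0.0404
```

Request:
{"api": "drive_tool", "payload": {"plan": [[0,0,0,0,0,0,0],[0,0,0,0,0,0,0],[0,0,0,0,0,0,0],[0,0,0,0,0,0,0],[0,0,0,0,0,0,0],[0,0,0,0,0,0,0],[0,0,0,0,0,0,0],[0,0,0,0,0,0,0]]}}

```text
time: 35.2
eef_pos: [0.6144, 0.2068, 0.0764]
tool_rot: [-3.14, -0.002, -0.007]
wrist_force: [-1.2, 0.5, 6.1]
opening: 0.0127
```

```bash
python3 - <<'E'
from h import *
s=st();y=s['eef_pos'];print(y)
go(y[0]+.0024,y[1]-.195,y[2],90)
E
```

```text
[0.61438054 0.20683052 0.07638129]
t35.20 shift [  2.2 195.   -0.4] turn [-0.002 -0.004  0.001] q6 1.01
```

Request:
{"api": "drive_tool", "payload": {"plan": [[0,0,4,-1.5,0,0,0],[0,0.3,20,-1.5,0,0,0],[0,0.6,40,-1.5,0,0,0],[0,0.9,60,-1.5,0,0,0],[0,1.2,80,-1.5,0,0,0],[0,1.4,100,-1.5,0,0,0],[0,1.6,120,-1.5,0,0,0],[0,1.8,130,-1.5,0,0,0]]}}

```text
time: 35.87
eef_pos: [0.6158, 0.0749, 0.0764]
tool_rot: [-3.14, 0.001, -0.005]
wrist_force: [0.3, 2.9, 1.4]
opening: 0.0129
```

Request:
{"api": "drive_tool", "payload": {"plan": [[0,0.2,15,0,0,0,0],[0,0.4,30,0,0,0,0],[0,0.6,42,0,0,0,0],[0,0.7,52,0,0,0,0],[0,0.8,60,0,0,0,0],[0,0.8,64,0,0,0,0],[0,0.8,66,0,0,0,0],[0,0.8,66,0,0,0,0]]}}

```text
time: 36.53
eef_pos: [0.6165, 0.009, 0.0764]
tool_rot: [-3.142, -0.0, -0.004]
wrist_force: [0.3, -0.1, 5.0]
opening: 0.0128
```

Request:
{"api": "drive_tool", "payload": {"plan": [[0,0,2,0,0,0,0],[0,0,3,0,0,0,0],[0,0,4,0,0,0,0],[0,0,5,0,0,0,0],[0,0,6,0,0,0,0],[0,0,7,0,0,0,0],[0,0,7,0,0,0,0],[0,0,7,0,0,0,0]]}}

```text
time: 37.2
eef_pos: [0.6166, 0.0027, 0.0764]
tool_rot: [-3.141, -0.001, -0.004]
wrist_force: [0.1, 1.6, 6.5]
opening: 0.0132
```

Request:
{"api": "drive_tool", "payload": {"plan": [[0,0,0.5,0,0,0,0],[0,0,1,0,0,0,0],[0,0,1.5,0,0,0,0],[0,0,2,0,0,0,0],[0,0,2,0,0,0,0],[0,0,2,0,0,0,0],[0,0,2,0,0,0,0],[0,0,2,0,0,0,0]]}}

```text
time: 37.87
eef_pos: [0.6166, 0.0009, 0.0764]
tool_rot: [-3.141, -0.001, -0.004]
wrist_force: [0.5, 2.4, 5.0]
opening: 0.0123
```

Request:
{"api": "drive_tool", "payload": {"plan": [[0,0,0.7,0,0,0,0],[0,0,1.5,0,0,0,0],[0,0,2.2,0,0,0,0],[0,0,3,0,0,0,0],[0,0,3,0,0,0,0],[0,0,3,0,0,0,0],[0,0,3,0,0,0,0],[0,0,3,0,0,0,0]]}}

```text
time: 38.53
eef_pos: [0.6167, -0.0022, 0.0764]
tool_rot: [-3.141, -0.001, -0.004]
wrist_force: [0.9, 2.5, 4.8]
opening: 0.0131
```

Request:
{"api": "drive_tool", "payload": {"plan": [[0,0,0.7,0,0,0,0],[0,0,1.4,0,0,0,0],[0,0,2,0,0,0,0],[0,0,2.5,0,0,0,0],[0,0,3,0,0,0,0],[0,0,3,0,0,0,0],[0,0,3,0,0,0,0],[0,0,3,0,0,0,0]]}}

```text
time: 39.2
eef_pos: [0.6167, -0.0051, 0.0764]
tool_rot: [-3.141, -0.001, -0.004]
wrist_force: [1.5, 2.3, 5.4]
opening: 0.0127
```

Request:
{"api": "drive_tool", "payload": {"plan": [[0,0,0.7,0,0,0,0],[0,0,1.4,0,0,0,0],[0,0,2,0,0,0,0],[0,0,2.5,0,0,0,0],[0,0,2.5,0,0,0,0],[0,0,2.5,0,0,0,0],[0,0,2.5,0,0,0,0],[0,0,2.5,0,0,0,0]]}}

```text
time: 39.87
eef_pos: [0.6167, -0.0076, 0.0764]
tool_rot: [-3.141, -0.001, -0.005]
wrist_force: [1.6, 2.5, 5.4]
opening: 0.0127
```

```bash
python3 - <<'E'
from h import *
im,d,w=cloud('wrist');cv2.imwrite('pics/w10.png',im)
i,dt,w=cloud('top');x,y,z=w[...,0],w[...,1],w[...,2]
m=(x>.55)&(x<.68)&(y>-.13)&(y<.16)&(z>.0635)&(z<.0685);blobs(m,w,'top',.066,400)
print(st()['wrist_force'])
E
```

```text
[275. 166.] 800 z 65.7 (array([599.6,   4. ]), 186.4, 84.8, -89.5)
[0.94952001 1.83974001 5.25840582]
```

View pics/w10.png

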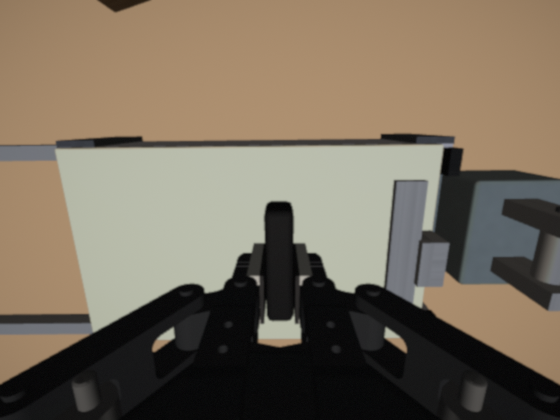

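The cover is almost home: the keeper block is at (432,260) and the saddle strip at (405,240). The gasket isn't met yet, as the force is still only friction.

Request:
{"api": "drive_tool", "payload": {"plan": [[0,0,0.7,0,0,0,0],[0,0,1.4,0,0,0,0],[0,0,2,0,0,0,0],[0,0,2.5,0,0,0,0],[0,0,2.5,0,0,0,0],[0,0,2.5,0,0,0,0],[0,0,2.5,0,0,0,0],[0,0,2.5,0,0,0,0]]}}

```text
time: 40.63
eef_pos: [0.6167, -0.0084, 0.0764]
tool_rot: [-3.138, -0.001, -0.005]
wrist_force: [-0.1, 8.5, 6.5]
opening: 0.0126
```

```bash
python3 - <<'E'
from h import *
im,d,w=cloud('wrist')
for uv in((418,236),(443,236),(420,283),(445,283)):print(uv,np.round(ray('wrist',uv,.084)*1000,1),np.round(w[uv[1]+ (4 if uv[1]<250 else -4),uv[0]+(4 if uv[0]<430 else -4)]*1000))
for uv in((393,182),(424,182),(387,290),(418,300)):print(uv,np.round(ray('wrist',uv,.07)*1000,1))
for uv in((60,150),(430,150)):print(uv,np.round(ray('wrist',uv,.066)*1000,1))
E
```

```text
(418, 236) [632.9 -75.   84. ] [625. -84.  70.]
(443, 236) [632.9 -87.   84. ] [630. -87.  81.]
(420, 283) [607.6 -79.2  84. ] [609. -82.  83.]
(445, 283) [607.6 -91.8  84. ] [609. -90.  82.]
(393, 182) [656.6 -65.6  70. ]
(424, 182) [656.6 -81.3  70. ]
(387, 290) [595.2 -68.6  70. ]
(418, 300) [588.9 -86.8  70. ]
(60, 150) [672. 103.  66.]
(430, 150) [672.3 -84.1  66. ]
```

The gasket is met (8.5 N), so the cover is at about 4 mm. I'll release it and look at the latch from above.

Request:
{"api": "drive_tool", "payload": {"plan": [[0.5,0,0,0,0,0,0],[0.5,0,0,0,0,0,0],[0.5,0,0,0,0,0,0],[0.5,0,0,-40,0,0,0],[0.5,0,0,-80,0,0,0],[0.5,0,0,-120,0,0,0],[0.5,-10,0,-160,0,0,0],[0,-20,0,-190,0,0,0]]}}

```text
time: 41.35
eef_pos: [0.5958, -0.0109, 0.2686]
tool_rot: [3.142, -0.001, 0.005]
wrist_force: [1.0, 0.4, 0.3]
opening: 0.0323
```

Request:
{"api": "drive_tool", "payload": {"plan": [[0,-10,30,0,0,0,0],[0,-25,60,0,0,0,0],[0,-35,90,0,0,0,0],[0,-45,120,0,0,0,0],[0,-45,130,0,0,0,0],[0,-45,130,0,0,0,0],[0,-45,130,0,0,0,0],[0,-45,130,0,0,0,0]]}}

```text
time: 42.02
eef_pos: [0.5508, -0.1395, 0.2649]
tool_rot: [-3.141, -0.0, -0.0]
wrist_force: [0.6, 1.2, -0.3]
opening: -0.0002
```

```bash
python3 - <<'E'
from h import *
im,d,w=cloud('wrist');cv2.imwrite('pics/w11.png',im);np.save('pics/w11.npy',w)
x,y,z=w[...,0],w[...,1],w[...,2]
from h import _S
print(_S['s']['eef_pos'])
for a,b in((-210,-195),(-195,-180),(-180,-165),(-165,-150),(-150,-135),(-100,-85),(-85,-70),(-70,-60)):
    m=(y*1000>a)&(y*1000<=b)&(abs(x-.616)<.02)
    if m.any():print(a,np.round(np.percentile(z[m],[5,50,95])*1000))
E
```

```text
[ 0.55082548 -0.13952399  0.26487884]
-210 [ -0. 211. 212.]
-195 [155. 200. 213.]
-180 [ 45. 135. 188.]
-165 [ 81.  90. 111.]
-150 [43. 45. 88.]
-100 [ 5. 38. 84.]
-85 [68. 70. 84.]
-70 [64. 66. 70.]
```

View pics/w11.png

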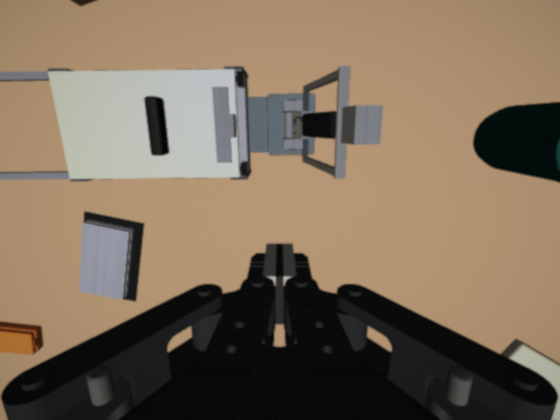

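The latch from above: keeper at (233,125), hinge cheeks at (285-302, 105-145), loop bar at (343,125) and tab at (368,125).

```bash
python3 - <<'E'
import numpy as np
w=np.load('pics/w11.npy')*1000
x,y,z=w[...,0],w[...,1],w[...,2]
def b(n,m):
    P=w[m];print(n,len(P),'x',np.round(np.percentile(P[:,0],[2,50,98])),'y',np.round(np.percentile(P[:,1],[2,50,98]),1),'z',np.round(np.percentile(P[:,2],[2,50,98])))
r=(x>560)&(x<670)
b('cheeks',r&(z>85)&(z<91)&(y<-120)&(y>-170)&(abs(x-616)>12)&(abs(x-616)<28))
b('plinth',r&(z>42)&(z<48)&(y<-110)&(y>-215))
b('keeper',r&(z>81)&(z<87)&(y<-50)&(y>-110))
b('bar',r&(y<-165)&(z>183)&(z<197)&(y>-195)&(abs(x-616)<38))
b('tab',r&(z>198)&(y<-160))
b('lip',r&(z>208)&(y<-160))
m=r&(abs(x-616)<9)&(y<-140)&(y>-195)&(z>95)&(z<162)
P=w[m];print('lever',len(P),np.polyfit(P[:,2],P[:,1],1),P[:,2].max(),P[np.argmax(P[:,2])])
m=r&(y<-140)&(abs(abs(x-616)-34.5)<6)&(z>95)&(z<182);P=w[m];print('arms',len(P),np.polyfit(P[:,2],P[:,1],1))
E
```

```text
cheeks 390 x [594. 630. 641.] y [-163.1 -153.7 -144.1] z [86. 88. 89.]
plinth 1422 x [584. 620. 652.] y [-180.3 -140.1 -126.2] z [43. 44. 46.]
keeper 307 x [605. 617. 629.] y [-91.5 -85.  -78.7] z [82. 83. 85.]
bar 1156 x [582. 620. 653.] y [-187.  -182.5 -179.4] z [187. 191. 196.]
tab 11093 x [560. 562. 627.] y [-200.9 -184.5 -161.7] z [207. 344. 359.]
lip 10853 x [560. 562. 626.] y [-201.  -184.3 -161.7] z [210. 344. 360.]
lever 788 [  -0.40119275 -118.84026193] 158.82436092872106 [ 620.39972943 -181.52291569  158.82436093]
arms 944 [   2.34093458 -575.91097924]
```

Request:
{"api": "drive_tool", "payload": {"plan": [[0,8,12,0,0,0,0.12],[0,16,24,0,0,0,0.24],[0,25,36,0,0,0,0.36],[0,33,48,0,0,0,0.48],[0,42,60,0,0,0,0.6],[0,50,72,0,0,0,0.72],[0,58,84,0,0,0,0.84],[0,67,95,0,0,0,0.96]]}}

```text
time: 42.73
eef_pos: [0.6186, -0.2344, 0.265]
tool_rot: [-2.782, 1.456, -0.0]
wrist_force: [-0.2, -0.4, 0.6]
opening: 0.0003
```

Request:
{"api": "drive_tool", "payload": {"plan": [[0,0,0,0,0,0,0.1],[0,0,0,0,0,0,0.2],[0,0,0,0,0,0,0.3],[0,0,0,0,0,0,0.4],[0,0,0,0,0,0,0.5],[0,0,0,0,0,0,0.6],[0,0,0,0,0,0,0.6],[0,0,0,0,0,0,0.6]]}}

```text
time: 43.4
eef_pos: [0.6182, -0.234, 0.2651]
tool_rot: [-2.237, 2.204, 0.0]
wrist_force: [-0.0, -0.2, 0.1]
opening: -0.0002
```

```bash
python3 - <<'E'
from h import *
go(.6175,-.235,.200,0)
s=st();print(s['eef_pos'],s['joint_positions'].round(2));print(Rn.from_rotvec(s['tool_rot']).as_matrix().round(2))
E
```

```text
t43.40 shift [ 1.1  0.8 65.1] turn [-0.001  0.001  0.015] q6 0.14
[ 0.61820944 -0.23399441  0.26507289] [-0.13  0.48  0.53 -0.   -1.62  0.14]
[[ 0.02 -1.    0.  ]
 [-1.   -0.02  0.  ]
 [-0.   -0.   -1.  ]]
```

Request:
{"api": "drive_tool", "payload": {"plan": [[0,0,1,30,0,0,0.015],[0,0,1,60,0,0,0.015],[0,0,1,67,0,0,0.015],[0,-10,1,68,0,0,0.015],[0,-22,1,69,0,0,0.015],[0,-32,1,70,0,0,0.015],[0,-42,1,71,0,0,0.015],[0,-52,1,72,0,0,0.015]]}}

```text
time: 44.07
eef_pos: [0.6171, -0.1815, 0.1951]
tool_rot: [-2.216, 2.222, -0.004]
wrist_force: [-0.1, -0.7, -0.0]
opening: 0.0001
```

Request:
{"api": "drive_tool", "payload": {"plan": [[0,-15,0,3,0,0,0],[0,-30,0,6,0,0,0],[0,-45,0,12,0,0,0],[0,-60,0,17,0,0,0],[0,-75,0,25,0,0,0],[0,-90,0,35,0,0,0],[0,-97,0,45,0,0,0],[0,-97,0,45,0,0,0]]}}

```text
time: 44.73
eef_pos: [0.6153, -0.0835, 0.1454]
tool_rot: [2.218, -2.223, -0.006]
wrist_force: [-0.1, 0.1, -0.4]
opening: 0.0001
```

```bash
cat > latch.py <<'E'
from h import *
def rep(cam='top',t=''):
    im,d,w=cloud(cam);w=w*1000;x,y,z=w[...,0],w[...,1],w[...,2]
    r=(x>570)&(x<665)&(y<-20)&(y>-250)&(z>72)&(z<230)
    for nm,m in(('mid',r&(abs(x-617)<10)),('arms',r&(abs(abs(x-617)-34)<8))):
        P=w[m];
        o=[]
        for a in range(-250,-20,10):
            q=P[(P[:,1]>=a)&(P[:,1]<a+10)]
            if len(q)>2:o.append((a+5,int(np.median(q[:,2])),int(q[:,2].max())))
        print(cam,nm,o)
    return im
E
python3 - <<'E'
from latch import *
rep('top');im=rep('wrist');cv2.imwrite('pics/w12.png',im)
E
```

```text
top mid [(-185, 155, 160), (-175, 140, 157), (-165, 115, 130), (-155, 86, 108), (-145, 77, 80), (-85, 80, 82), (-75, 121, 168), (-65, 124, 129), (-55, 139, 144), (-45, 132, 136)]
top arms [(-165, 93, 100), (-155, 97, 100), (-145, 98, 105), (-135, 101, 106), (-125, 102, 111), (-115, 109, 111), (-105, 109, 113), (-95, 212, 218), (-85, 74, 123), (-75, 124, 227), (-65, 123, 198)]
wrist mid [(-185, 156, 158), (-175, 144, 158), (-165, 117, 131), (-155, 91, 103), (-145, 79, 82), (-105, 221, 229), (-95, 195, 229), (-85, 183, 214), (-75, 191, 200)]
wrist arms [(-165, 94, 97), (-155, 95, 98), (-145, 97, 100), (-135, 99, 101), (-125, 100, 103), (-115, 102, 104), (-105, 104, 106), (-95, 213, 229), (-85, 219, 229), (-75, 204, 225), (-65, 110, 113)]
```

The loop has fallen over towards the keeper, and the lever is still at about 1.2 rad. I'll go round behind the lever and throw it back.

Request:
{"api": "drive_tool", "payload": {"plan": [[0,0,0,-35,0,0,0],[0,5,0,-60,0,0,0],[0,45,0,-60,0,0,0],[0,85,0,-60,0,0,0],[0,120,0,-60,0,0,0],[0,140,0,-60,0,0,0],[0,140,-1,-30,0,0,0],[0,140,-1,0,0,0,0]]}}

```text
time: 45.5
eef_pos: [0.6185, -0.2291, 0.1502]
tool_rot: [-2.21, 2.227, -0.009]
wrist_force: [1.1, -0.6, -1.2]
opening: 0.0
```

Request:
{"api": "drive_tool", "payload": {"plan": [[0,0,0,10,0,0,0],[0,-8,0,13,0,0,0],[0,-16,0,13,0,0,0],[0,-24,0,13,0,0,0],[0,-32,0,13,0,0,0],[0,-40,0,13,0,0,0],[0,-48,0,13,0,0,0],[0,-52,0,13,0,0,0]]}}

```text
time: 46.17
eef_pos: [0.618, -0.1724, 0.1365]
tool_rot: [-2.216, 2.223, -0.002]
wrist_force: [-0.4, -2.1, 1.2]
opening: 0.0003
```

```bash
python3 - <<'E'
from latch import *
rep('top');im=rep('wrist');cv2.imwrite('pics/w12.png',im)
E
```

```text
top mid [(-165, 150, 168), (-155, 140, 163), (-145, 80, 104)]
top arms [(-165, 197, 226), (-155, 95, 200), (-145, 92, 96), (-135, 90, 96), (-115, 87, 93)]
wrist mid [(-195, 228, 229), (-185, 215, 229), (-175, 173, 206), (-165, 181, 190), (-155, 79, 181), (-95, 82, 84), (-85, 83, 84), (-75, 83, 84), (-65, 74, 76)]
wrist arms [(-185, 204, 229), (-175, 212, 227), (-165, 197, 218), (-155, 96, 98), (-145, 93, 96), (-135, 91, 93), (-125, 89, 91)]
```

```bash
python3 - <<'E'
from h import *
st()
im=cv2.imread('pics/w12.png');cv2.imwrite('pics/w12c.png',cv2.resize(im[60:330,160:420],None,fx=2.2,fy=2.2))
i,d=grab_frame('scene');cv2.imwrite('pics/s12.png',i[170:270,150:290].repeat(5,0).repeat(5,1))
E
```

```text
(no output)
```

View pics/w12.png

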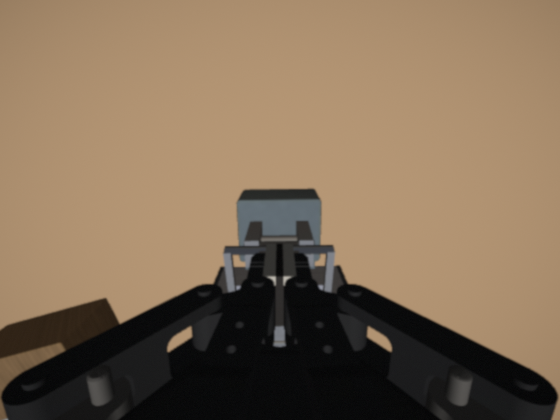

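View pics/s12.png

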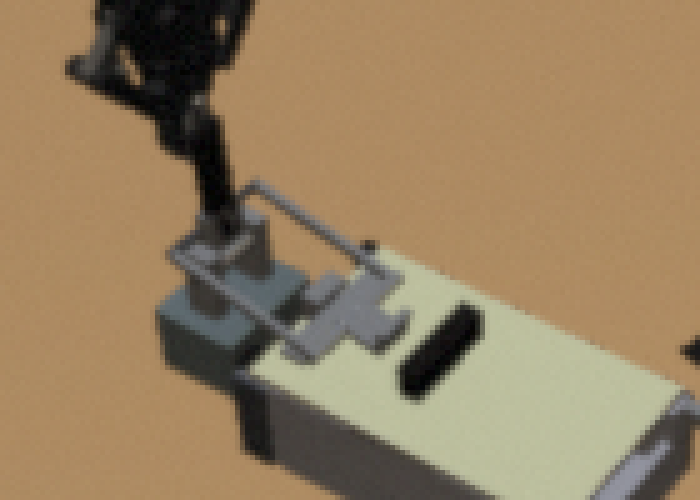

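Hooked: the scene crop shows the loop's arms running down to the saddle (340,310), with the keeper at (325,290) on the hinge side of the bar and the tab at (385,330). Now I go round to the +y side of the lever and start swinging it down slowly.

Request:
{"api": "drive_tool", "payload": {"plan": [[0,4,0,0,0,0,0],[0,4,0,-40,0,0,0],[0,4,0,-75,0,0,0],[0,-20,0,-75,0,0,0],[0,-50,0,-75,0,0,0],[0,-50,0,-75,0,0,0],[0,-50,0,-40,0,0,0],[0,-50,0,-9,0,0,0]]}}

```text
time: 46.98
eef_pos: [0.6186, -0.1236, 0.1449]
tool_rot: [-2.214, 2.222, -0.004]
wrist_force: [-0.3, 0.4, -1.1]
opening: -0.0002
```

```bash
python3 - <<'E'
from latch import *
go(.6175,-.143,.144,0)
rep('top');rep('wrist')
E
```

```text
t46.98 shift [19.4  1.1  0.8] turn [-0.005  0.001 -0.003] q6 -0.05
top mid [(-155, 156, 164), (-115, 158, 182), (-85, 83, 89), (-75, 82, 85), (-55, 74, 75)]
top arms [(-165, 94, 98), (-155, 92, 101), (-145, 90, 96), (-135, 91, 218), (-125, 90, 198), (-115, 200, 222), (-105, 83, 200), (-95, 78, 85), (-85, 79, 82), (-75, 76, 80), (-65, 74, 76)]
wrist mid [(-165, 104, 161), (-155, 155, 164), (-145, 224, 229), (-135, 214, 229), (-125, 172, 205), (-115, 182, 189), (-45, 81, 83), (-35, 81, 82)]
wrist arms [(-165, 96, 98), (-155, 96, 98), (-145, 94, 96), (-135, 205, 229), (-125, 211, 226), (-115, 195, 217), (-105, 84, 86), (-95, 81, 84), (-85, 79, 81), (-75, 76, 79), (-65, 74, 76)]
```

Request:
{"api": "drive_tool", "payload": {"plan": [[0,19,1,1,0,0,0],[0,24,1,1.5,0,0,0],[0,28,1,2,0,0,0],[0,33,1,2.5,0,0,0],[0,36,1,3.5,0,0,0],[0,40,1,4.5,0,0,0],[0,43,1,6,0,0,0],[0,46,1,7,0,0,0]]}}

```text
time: 47.75
eef_pos: [0.617, -0.1701, 0.138]
tool_rot: [-2.216, 2.224, -0.003]
wrist_force: [0.2, 0.4, 2.1]
opening: -0.0001
```

```bash
python3 - <<'E'
from latch import *
print(st()['eef_pos'],st()['wrist_force'])
rep('top');rep('wrist')
E
```

```text
[ 0.61703938 -0.17010982  0.13801279] [0.16166356 0.44748656 2.07883177]
top mid [(-165, 104, 151), (-155, 89, 161), (-145, 79, 81)]
top arms [(-165, 95, 225), (-155, 94, 211), (-145, 88, 92), (-135, 86, 94), (-125, 84, 85), (-115, 81, 85)]
wrist mid [(-195, 152, 155), (-185, 215, 229), (-175, 175, 229), (-165, 184, 191), (-155, 174, 186), (-85, 83, 85), (-75, 77, 84), (-65, 76, 77)]
wrist arms [(-185, 204, 229), (-175, 214, 229), (-165, 198, 221), (-155, 90, 93), (-145, 89, 91), (-135, 87, 89), (-125, 85, 88), (-115, 83, 85)]
```

Request:
{"api": "drive_tool", "payload": {"plan": [[0,6,0,3,0,0,0],[0,12,0,7,0,0,0],[0,18,0,11,0,0,0],[0,23,0,16,0,0,0],[0,27.5,0,21,0,0,0],[0,31.5,0,27,0,0,0],[0,35,0,33,0,0,0],[0,37.5,0,39.5,0,0,0]]}}

```text
time: 48.52
eef_pos: [0.6163, -0.2079, 0.0973]
tool_rot: [-2.216, 2.225, -0.001]
wrist_force: [0.6, 0.0, 2.7]
opening: 0.0001
```

Request:
{"api": "drive_tool", "payload": {"plan": [[0,1,0,3,0,0,0],[0,1.5,0,6,0,0,0],[0,2.5,0,9,0,0,0],[0,3,0,12,0,0,0],[0,4,0,15.5,0,0,0],[0,4.5,0,18,0,0,0],[0,4.5,0,20,0,0,0],[0,4.5,0,20,0,0,0]]}}

```text
time: 49.18
eef_pos: [0.6164, -0.2115, 0.0781]
tool_rot: [-2.216, 2.224, -0.0]
wrist_force: [-1.6, 1.2, 3.3]
opening: -0.0
```

Request:
{"api": "drive_tool", "payload": {"plan": [[0,0,0,1,0,0,0],[0,0,0,2,0,0,0],[0,0,0,3,0,0,0],[0,0,0,3,0,0,0],[0,0,0,3,0,0,0],[0,0,0,3,0,0,0],[0,0,0,3,0,0,0],[0,0,0,3,0,0,0]]}}

```text
time: 49.85
eef_pos: [0.6165, -0.2115, 0.078]
tool_rot: [-2.216, 2.223, -0.003]
wrist_force: [-6.3, 4.1, 15.8]
opening: 0.0001
```

Request:
{"api": "drive_tool", "payload": {"plan": [[0,0,0,-20,0,0,0],[0,0,0,-60,0,0,0],[0,0,0,-100,0,0,0],[0,0,0,-140,0,0,0],[0,0,0,-180,0,0,0],[0,0,0,-180,0,0,0],[0,0,0,-180,0,0,0],[0,0,0,-180,0,0,0]]}}

```text
time: 50.52
eef_pos: [0.6162, -0.2115, 0.2543]
tool_rot: [-2.216, 2.225, 0.001]
wrist_force: [0.7, 0.5, -0.9]
opening: 0.0004
```

```bash
python3 - <<'E'
from latch import *
rep('top');im=rep('wrist');cv2.imwrite('pics/w13.png',im)
i,d=grab_frame('scene');cv2.imwrite('pics/s13.png',i[170:280,140:300].repeat(4,0).repeat(4,1))
E
```

```text
top mid [(-245, 75, 76), (-235, 77, 81), (-225, 76, 83), (-215, 76, 83), (-205, 77, 83)]
top arms []
wrist mid [(-245, 76, 78), (-235, 77, 79), (-225, 77, 79), (-215, 77, 79), (-205, 77, 79), (-195, 77, 79), (-185, 77, 79), (-175, 77, 79), (-165, 77, 79), (-155, 80, 83), (-145, 80, 81)]
wrist arms [(-175, 72, 73), (-165, 72, 73), (-155, 72, 77), (-145, 72, 75), (-135, 73, 74), (-125, 73, 75), (-115, 74, 75)]
```

View pics/s13.png

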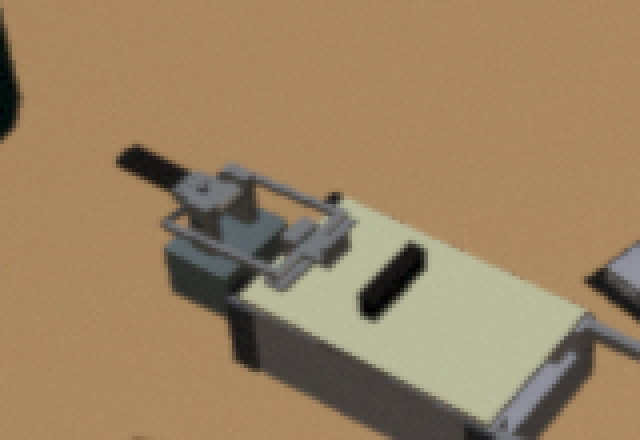

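The lever lies flat and the loop is around the keeper (305,240). I'll check the bar, keeper and cover from directly above, with the plates and bystanders.

Request:
{"api": "drive_tool", "payload": {"plan": [[0,-30,0,0,0,0,0],[0,-60,0,0,0,0,0],[0,-90,0,0,0,0,0],[0,-120,0,0,0,0,0],[0,-150,0,0,0,0,0],[0,-180,0,0,0,0,0],[0,-190,0,0,0,0,0],[0,-190,0,0,0,0,0]]}}

```text
time: 51.33
eef_pos: [0.6166, -0.0193, 0.254]
tool_rot: [-2.221, 2.222, 0.002]
wrist_force: [0.6, -0.7, -0.6]
opening: 0.0
```

Request:
{"api": "drive_tool", "payload": {"plan": [[0,0,0,0,0,0,0],[0,0,0,0,0,0,0],[0,0,0,0,0,0,0],[0,0,0,0,0,0,0],[0,0,0,0,0,0,0],[0,0,0,0,0,0,0],[0,0,0,0,0,0,0],[0,0,0,0,0,0,0]]}}

```text
time: 52.0
eef_pos: [0.6169, -0.0221, 0.2551]
tool_rot: [-2.216, 2.225, -0.0]
wrist_force: [0.6, 0.2, -0.6]
opening: 0.0001
```

```bash
python3 - <<'E'
from latch import *
im,d,w=cloud('wrist');cv2.imwrite('pics/w14.png',cv2.resize(im[40:280,150:410],None,fx=2.2,fy=2.2));w=w*1000;x,y,z=w[...,0],w[...,1],w[...,2]
def b(n,m):
    P=w[m]
    if len(P):print(n,len(P),'x',np.round(np.percentile(P[:,0],[2,98])),'y',np.round(np.percentile(P[:,1],[2,98]),1),'z',np.round(np.median(P[:,2]),1))
r=(y>-130)&(y<-40)
b('keeper',r&(z>81)&(z<87)&(abs(x-617)<16))
b('bar?',r&(z>73.5)&(z<81)&(abs(x-617)>16)&(abs(x-617)<30))
b('saddle',r&(z>68.5)&(z<72)&(abs(x-617)<60))
b('rib',(y>-60)&(y<30)&(z>84)&(z<91)&(abs(x-617)<32))
for a in range(-110,-50,4):
    m=(y>=a)&(y<a+4)&(abs(abs(x-617)-23)<6);n=(y>=a)&(y<a+4)&(abs(x-617)<9)
    print(a,np.round(np.median(z[m]),1) if m.any() else None,np.round(np.median(z[n]),1) if n.any() else None)
i,dt,wt=cloud('top');X=wt[...,:]*1000
h=cv2.cvtColor(i,cv2.COLOR_BGR2HSV)
i0=cv2.imread('pics/top0.png');h0=cv2.cvtColor(i0,cv2.COLOR_BGR2HSV)
for n,sl in(('tumbler',(slice(130,200),slice(400,470))),('printer',(slice(180,265),slice(65,120)))):
    print(n,[np.round(np.argwhere((H[sl][...,1]>120)&(H[sl][...,0]>60)&(H[sl][...,0]<140)).mean(0),1) for H in(h0,h)])
E
```

```text
keeper 308 x [605. 628.] y [-90.8 -78. ] z 83.5
bar? 202 x [588. 646.] y [-80.7 -72.6] z 76.8
saddle 350 x [577. 664.] y [-123.5  -68.1] z 69.6
rib 715 x [588. 644.] y [-55.4  -2. ] z 87.3
-110 5.7 5.5
-106 5.4 5.8
-102 5.6 5.9
-98 37.4 37.3
-94 63.8 38.0
-90 65.5 83.4
-86 66.3 83.6
-82 75.4 83.6
-78 77.3 77.3
-74 69.9 77.0
-70 68.1 77.4
-66 65.4 77.7
-62 65.4 77.9
-58 65.5 90.4
-54 65.5 91.4
tumbler [array([32.4, 40.3]), array([32.3, 40.3])]
printer [array([39.8, 28.2]), array([39.7, 28.2])]
```

View pics/w14.png

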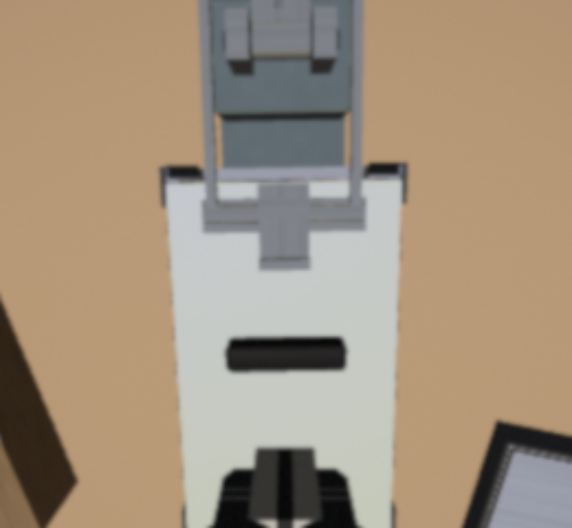

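The view shows the bar on the saddle (285,215), with the keeper and tab over it and the lever flat. To confirm the cover was drawn home, I'll compare the rib in the fixed scene camera before and after clamping.

```bash
python3 - <<'E'
from h import *
st()
a=cv2.imread('pics/s12.png')[::5,::5];b=grab_frame('scene')[0][170:270,150:290]
p=camera_params('scene');ro=-p['R'].T@p['t']
def rib(i):
    g=i.max(2).astype(float);s=g[58:84,74:100];wt=np.clip(110-s,0,None)
    lab=cv2.connectedComponents((s<100).astype(np.uint8))[1];l=np.bincount(lab[lab>0]).argmax();m=cv2.dilate((lab==l).astype(np.uint8),np.ones((3,3)))
    wt*=m;v,u=np.mgrid[58:84,74:100];return (u*wt).sum()/wt.sum()+150,(v*wt).sum()/wt.sum()+170
for n,i in(('before',a),('after',b)):
    c=rib(i);print(n,np.round(c,2),np.round(ray('scene',c,.078)*1000,1))
# image registration of cover patch vs. fixed case patch
for n,(r0,r1,c0,c1) in(('rib patch',(58,84,74,102)),('cover far corner',(70,95,110,138)),('case side',(84,99,50,90))):
    A=a[r0:r1,c0:c1].max(2).astype(np.float32);B=b[r0:r1,c0:c1].max(2).astype(np.float32)
    print(n,cv2.phaseCorrelate(A,B,cv2.createHanningWindow(A.shape[::-1],cv2.CV_32F)))
E
```

```text
before [237.5  240.13] [617.8  -8.4  78. ]
after [237.5  240.15] [617.8  -8.4  78. ]
rib patch ((-0.006018729463143302, 0.38098989182416254), 1.1143702665964763)
cover far corner ((-0.010597717278445273, 0.4875659871657483), 0.953768029530843)
case side ((-0.02157661281069423, 0.4744422667897039), 1.0137080518404642)
```

Before and after agree to 0.02 px, so the clamp did not draw the cover and I can't tell how far home it is. I'll test it by pushing the rib towards -y with closed fingers.

Request:
{"api": "drive_tool", "payload": {"plan": [[0,-20,0,0,0,0,0],[0,-52,0,20,0,0,0],[0,-52,0,60,0,0,0],[0,-52,0,100,0,0,0],[0,-52,0,140,0,0,0],[0,-52,0,170,0,0,0],[0,-52,0,178,0,0,0],[0,-52,0,178,0,0,0]]}}

```text
time: 52.82
eef_pos: [0.6158, 0.03, 0.0748]
tool_rot: [2.215, -2.224, -0.004]
wrist_force: [-0.6, -0.0, 0.4]
opening: -0.0001
```

Request:
{"api": "drive_tool", "payload": {"plan": [[0,4,0,0,0,0,0],[0,8,0,0,0,0,0],[0,12,0,0,0,0,0],[0,15,0,0,0,0,0],[0,18,0,0,0,0,0],[0,20,0,0,0,0,0],[0,20,0,0,0,0,0],[0,20,0,0,0,0,0]]}}

```text
time: 53.48
eef_pos: [0.6173, 0.0102, 0.0773]
tool_rot: [-2.216, 2.225, -0.0]
wrist_force: [-0.0, -0.0, -0.4]
opening: 0.0001
```

Request:
{"api": "drive_tool", "payload": {"plan": [[0,0.5,0,0,0,0,0],[0,1,0,0,0,0,0],[0,1.5,0,0,0,0,0],[0,2,0,0,0,0,0],[0,2,0,0,0,0,0],[0,2,0,0,0,0,0],[0,2,0,0,0,0,0],[0,2,0,0,0,0,0]]}}

```text
time: 54.15
eef_pos: [0.6173, 0.0097, 0.0771]
tool_rot: [-2.215, 2.223, 0.002]
wrist_force: [-1.0, 4.6, 1.3]
opening: 0.0002
```

Request:
{"api": "drive_tool", "payload": {"plan": [[0,0.5,0,0,0,0,0],[0,1,0,0,0,0,0],[0,1.5,0,0,0,0,0],[0,2,0,0,0,0,0],[0,2,0,0,0,0,0],[0,2,0,0,0,0,0],[0,2,0,0,0,0,0],[0,2,0,0,0,0,0]]}}

```text
time: 54.82
eef_pos: [0.6173, 0.0096, 0.0771]
tool_rot: [-2.214, 2.221, 0.004]
wrist_force: [-2.4, 11.1, 2.4]
opening: -0.0001
```

Request:
{"api": "drive_tool", "payload": {"plan": [[0,0.5,0,0,0,0,0],[0,1,0,0,0,0,0],[0,1.5,0,0,0,0,0],[0,2,0,0,0,0,0],[0,2,0,0,0,0,0],[0,2,0,0,0,0,0],[0,2,0,0,0,0,0],[0,2,0,0,0,0,0]]}}

```text
time: 55.48
eef_pos: [0.6173, 0.0095, 0.0771]
tool_rot: [-2.212, 2.22, 0.007]
wrist_force: [-2.7, 17.3, 3.1]
opening: -0.0001
```

The cover is rigid towards -y (0.1 mm for 6 N), far stiffer than the gasket alone. Now a gentle pull towards +y shows whether the latch really holds it.

Request:
{"api": "drive_tool", "payload": {"plan": [[0,-8,0,0,0,0,0],[0,-8,0,-25,0,0,0],[0,10,0,-25,0,0,0],[0,38,0,-25,0,0,0],[0,38,0,-25,0,0,0],[0,38,0,-10,0,0,0],[0,38,0,0,0,0,0],[0,38,0,0,0,0,0]]}}

```text
time: 56.15
eef_pos: [0.6151, -0.0339, 0.0741]
tool_rot: [2.214, -2.225, -0.005]
wrist_force: [-0.1, 0.1, -0.4]
opening: -0.0002
```

Request:
{"api": "drive_tool", "payload": {"plan": [[0,-1,0,0,0,0,0],[0,-2,0,0,0,0,0],[0,-3,0,0,0,0,0],[0,-4,0,0,0,0,0],[0,-5,0,0,0,0,0],[0,-5,0,0,0,0,0],[0,-5,0,0,0,0,0],[0,-5,0,0,0,0,0]]}}

```text
time: 56.82
eef_pos: [0.6171, -0.0287, 0.0772]
tool_rot: [-2.216, 2.225, -0.0]
wrist_force: [-0.4, 0.6, 0.8]
opening: 0.0001
```

Request:
{"api": "drive_tool", "payload": {"plan": [[0,-0.5,0,0,0,0,0],[0,-1,0,0,0,0,0],[0,-1.5,0,0,0,0,0],[0,-2,0,0,0,0,0],[0,-2.5,0,0,0,0,0],[0,-3,0,0,0,0,0],[0,-3,0,0,0,0,0],[0,-3,0,0,0,0,0]]}}

```text
time: 57.48
eef_pos: [0.6171, -0.0262, 0.0771]
tool_rot: [-2.216, 2.225, -0.001]
wrist_force: [0.3, -3.9, -0.9]
opening: 0.0
```

Request:
{"api": "drive_tool", "payload": {"plan": [[0,-0.5,0,0,0,0,0],[0,-1,0,0,0,0,0],[0,-1,0,0,0,0,0],[0,-1,0,0,0,0,0],[0,-1,0,0,0,0,0],[0,-1,0,0,0,0,0],[0,-1,0,0,0,0,0],[0,-1,0,0,0,0,0]]}}

```text
time: 58.15
eef_pos: [0.617, -0.0247, 0.077]
tool_rot: [-2.216, 2.225, -0.0]
wrist_force: [0.2, -3.5, -0.6]
opening: 0.0002
```

Request:
{"api": "drive_tool", "payload": {"plan": [[0,-0.5,0,0,0,0,0],[0,-1,0,0,0,0,0],[0,-1.5,0,0,0,0,0],[0,-2,0,0,0,0,0],[0,-2,0,0,0,0,0],[0,-2,0,0,0,0,0],[0,-2,0,0,0,0,0],[0,-2,0,0,0,0,0]]}}

```text
time: 58.82
eef_pos: [0.6171, -0.0231, 0.0771]
tool_rot: [-2.216, 2.225, -0.001]
wrist_force: [0.1, -4.5, -0.4]
opening: 0.0001
```

Request:
{"api": "drive_tool", "payload": {"plan": [[0,-0.5,0,0,0,0,0],[0,-1,0,0,0,0,0],[0,-1.5,0,0,0,0,0],[0,-2,0,0,0,0,0],[0,-2,0,0,0,0,0],[0,-2,0,0,0,0,0],[0,-2,0,0,0,0,0],[0,-2,0,0,0,0,0]]}}

```text
time: 59.48
eef_pos: [0.617, -0.0228, 0.0771]
tool_rot: [2.216, -2.225, 0.003]
wrist_force: [1.9, -10.1, -0.9]
opening: -0.0003
```

The cover has 3.3 mm of slack. It is free between a hard stop, with the rib at y = -8.3, and the bar catching the keeper at -5.0, which matches the geometry I measured. The hard stop is the most closed it can be, so I'll push it back there and check lever and bar again.

Request:
{"api": "drive_tool", "payload": {"plan": [[0,6,0,0,0,0,0],[0,6,0,-26,0,0,0],[0,-20,0,-26,0,0,0],[0,-52,0,-26,0,0,0],[0,-52,0,-26,0,0,0],[0,-52,0,-12,0,0,0],[0,-52,0,0,0,0,0],[0,-52,0,0,0,0,0]]}}

```text
time: 60.15
eef_pos: [0.6156, 0.0324, 0.0745]
tool_rot: [2.217, -2.225, -0.006]
wrist_force: [-0.7, 0.1, -0.1]
opening: 0.0001
```

Request:
{"api": "drive_tool", "payload": {"plan": [[0,5,0,0,0,0,0],[0,10,0,0,0,0,0],[0,13,0,0,0,0,0],[0,15,0,0,0,0,0],[0,17,0,0,0,0,0],[0,19,0,0,0,0,0],[0,21,0,0,0,0,0],[0,22,0,0,0,0,0]]}}

```text
time: 60.82
eef_pos: [0.6176, 0.0097, 0.0775]
tool_rot: [-2.215, 2.224, -0.0]
wrist_force: [-0.2, 4.8, 2.2]
opening: 0.0001
```

Request:
{"api": "drive_tool", "payload": {"plan": [[0,1,0,0,0,0,0],[0,2,0,0,0,0,0],[0,3,0,0,0,0,0],[0,4,0,0,0,0,0],[0,4,0,0,0,0,0],[0,4,0,0,0,0,0],[0,4,0,0,0,0,0],[0,4,0,0,0,0,0]]}}

```text
time: 61.48
eef_pos: [0.6176, 0.0095, 0.0776]
tool_rot: [-2.213, 2.22, 0.004]
wrist_force: [-1.8, 14.4, 4.5]
opening: 0.0002
```

Request:
{"api": "drive_tool", "payload": {"plan": [[0,-10,0,0,0,0,0],[0,-20,0,0,0,0,0],[0,-20,0,-40,0,0,0],[0,-20,0,-80,0,0,0],[0,-20,0,-120,0,0,0],[0,-10,0,-160,0,0,0],[0,20,0,-178,0,0,0],[0,32,0,-178,0,0,0]]}}

```text
time: 62.15
eef_pos: [0.6188, -0.0293, 0.2613]
tool_rot: [-2.211, 2.221, -0.013]
wrist_force: [0.1, -0.0, 0.4]
opening: 0.0
```

Request:
{"api": "drive_tool", "payload": {"plan": [[0,0,0,0,0,0,0],[0,0,0,0,0,0,0],[0,0,0,0,0,0,0],[0,0,0,0,0,0,0],[0,0,0,0,0,0,0],[0,0,0,0,0,0,0],[0,0,0,0,0,0,0],[0,0,0,0,0,0,0]]}}

```text
time: 62.82
eef_pos: [0.6169, -0.0266, 0.2549]
tool_rot: [-2.217, 2.225, -0.0]
wrist_force: [0.2, 0.4, 1.0]
opening: 0.0
```

```bash
cat > chk.py <<'E'
from latch import *
im,d,w=cloud('wrist');w=w*1000;x,y,z=w[...,0],w[...,1],w[...,2]
def b(n,m):
    P=w[m]
    if len(P):print(n,len(P),'x',np.round(np.percentile(P[:,0],[2,98])),'y',np.round(np.percentile(P[:,1],[2,98]),1),'z',np.round(np.median(P[:,2]),1))
r=(y>-130)&(y<-40)
b('keeper',r&(z>81)&(z<87)&(abs(x-617)<16))
b('bar',r&(z>73.5)&(z<81)&(abs(x-617)>16)&(abs(x-617)<30))
b('lever',(y<-170)&(abs(x-617)<10)&(z>60)&(z<200))
b('lever end',(y<-220)&(abs(x-617)<10)&(z>60)&(z<200))
b('pads/posts dark',(im.max(2)<40)&(z>50)&(z<90)&(y<-60)&(y>-115)&(abs(abs(x-615)-58)<14))
b('cover edge',(z>63)&(z<68)&(y<-70)&(abs(abs(x-617)-48)<6))
i,dt,wt=cloud('top');h=cv2.cvtColor(i,cv2.COLOR_BGR2HSV);X=wt
m=(abs(X[...,0]-.4265)<.08)&(abs(X[...,1]-.112)<.065)&(h[...,1]<30)&(h[...,2]>75);blobs(m,wt,'top',.019)
E
python3 - <<'E'
exec(open('chk.py').read())
# pads in the pictures before the cover was shut (w9) / after (w11): same feature by rays at z=60
p=camera_params('wrist');T=p['T_tool_cam']
def rr(uv,pos,rv,z=.06):
    R=Rn.from_rotvec(rv).as_matrix();c=np.array([(uv[0]-p['cx'])/p['fx'],(uv[1]-p['cy'])/p['fy'],1.])
    o=R@T[:3,3]+pos;q=R@T[:3,:3]@c;return np.round((o+q*(z-o[2])/q[2])*1000,1)
for f,pos,rv,box in(('w9',[.5458,.0819,.183],[-3.141,-.018,-.001],((40,75,490,520),(165,195,470,495))),('w11',[.5508,-.1395,.2649],[-3.141,0,0],((62,90,230,256),(155,182,230,256)))):
    im=cv2.imread(f'pics/{f}.png').max(2)
    for a,b_,c,d_ in box:
        v,u=np.nonzero(im[a:b_,c:d_]<30)
        print(f,len(u),rr((u.min()+c,v.mean()+a),pos,rv),rr((u.max()+c,v.mean()+a),pos,rv))
E
```

```text
keeper 305 x [605. 628.] y [-90.5 -56.3] z 83.6
bar 204 x [587. 646.] y [-80.2 -73. ] z 76.7
lever 899 x [608. 627.] y [-205.5 -170.8] z 77.5
pads/posts dark 56 x [564. 671.] y [-98.3 -95.5] z 67.5
cover edge 550 x [564. 670.] y [-99.3 -70.3] z 65.8
[232. 184.] 3004 z 669.2 (array([551.1, 122.2]), 320.0, 91.8, 11.6)
w9 194 [667.  -93.6  60. ] [ 667.2 -105.    60. ]
w9 133 [567.9 -95.5  60. ] [ 568.  -105.4   60. ]
w11 66 [666.7 -94.1  60. ] [ 666.7 -100.6   60. ]
w11 41 [568.4 -96.2  60. ] [ 568.4 -102.1   60. ]
```

```bash
python3 -c "
from bench import *
s=sense();print(s['time'],s['eef_pos'],s['wrist_force']);print(finish_job())"
```

```text
62.9167 [ 0.61690722 -0.02674087  0.25505933] [ 0.68294419  0.8246653  -0.33914011]
the job is handed in; nothing more can be done
None
```

I handed the job in at 62.9 s. The stowing and latching steps were carried out, but the latch does not grip the cover as the task describes, so the final cover check may not pass.

**What I did**
- All four cassettes went into the well in two layers. Cassette 4 was knocked aside during the run, and I found it again before picking it up.
- Both spacer plates are piled square on the mat.
- I slid the cover shut, tipped the loop over, threw the lever back so the bar dropped behind the keeper, then swung the lever flat.

**Checks that agreed**
- **Cassettes:** the upper pair's tops were at about 49 mm, below the 60 mm rim, before I closed the cover.
- **Plates:** the pile was level, about 2 mm from the mat's centre, with its top at 18–19 mm. The last check of it from above failed because the arm was in the way, but nothing had touched it since.
- **Latch:** the bar lies on the saddle about 7 mm behind the keeper face. The lever is flat, its top at about 77.5 mm.
- **Bystanders:** the tumbler and label printer had not moved, to within 0.1 pixel.

**Checks that disagreed**
- **No clamping pull:** the lever went down with only about 3 N, against the 10 N expected. The cover then had 3.3 mm of slack between a hard stop and the bar.
- **No gasket springiness:** I never felt the 5 N/mm pads, only that hard stop. I pushed the cover back against it and it stayed there.
- **Cover position:** I take the stop to be fully home, because the cover had travelled 215 mm and the pads looked pushed in by about 5 mm. I could not read the cover value directly.

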